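# Lock out the block feeder, set its flip stop, load the row and put it back in service

### The arm

A 6-joint arm with a two-finger parallel gripper is mounted at the origin on a cart in front of the work surface, level with it; the furniture and walls round the work are solid. World frame = base frame: x ahead of the robot, y to its left, z up, the work surface at z = 0. Lengths are in m, angles in degrees, forces in N, time in s.
With the tool pointing down it reaches from about 0.25 to 0.725 m from the base axis. Payload 9.7 kg.
Tool frame: the origin (TCP) lies on the centre line of the jaws, within the pads' length; the fingertips stand 22 mm ahead of it and the grasp point (between the pads) lies 3 mm ahead of it; z points along the fingers, y is the direction in which the jaws open and shut (so a half turn about z gives the same grasp; the last joint's range is limited). The gripper opens to 85 mm and grips with 20 to 120 N. Pads are 22 mm wide; open, the fingers measure 114 mm over their backs; the gripper's body (76 mm by 85 mm) begins 54 mm behind the grasp point. The pads swing forward as they close: fully open they stand 13 mm farther back than shut.
Start: joints at [74.313, 4.979, 10.078, 95.1, 0, 90], TCP at [0.149, 0.53, 0.223] pointing down, gripper open.
Joint ranges: [-179.16, 179.16], [-48.56, 103.87], [-65.8, 70.77], [-126.05, 130.52], [-82.76, 87.17], [-180, 180]. Speed limits (degrees/s): [127.2, 127.2, 147.25, 180, 180, 180].

### API

Orientations are given as [roll, pitch, yaw] about the fixed x, y, z axes, in that order (R = Rz(yaw) Ry(pitch) Rx(roll)).
In Python, from workcell import monitor, eyes, job gives the robot as it stands. The module is installed in compiled form; this text tells all that it offers.
- The arm moves only by the tool drive_tool, never from a script. Its argument "plan" is a list of rows, each a list of 3 entries, a list of its own where there are three numbers: the opening, from 0 (shut) to 1 (fully open), then the shift along the world's x, y, z in m, then the turn about the world's z in degrees. In form: [[gripper, [x, y, z], yaw], ...]. A call has 1 to 10 rows; each row shifts and turns the commanded pose from where the row before left it; what a row does not reach is not made up. A row lasts 1/8 s, in which the tool goes at most 62.5 mm and 10.7 degrees, less where a joint would pass 70% of its speed; a pose out of reach is approached as far as the arm can. A call is refused whole if a number of a shift passes 0.0625 or a number of a turn 10.7, either way. A call with a gripper value outside its range is refused whole. The fingers move at their own pace and stop on an object; "grip_force" is the grip in N (left out, the last holds). Time passes only in rows, so rows that do not move let the fingers close. It gives the time, the measured TCP pose, the force and the opening at its end, in the units of the state.
- monitor.get_obs(): the state, without advancing time (a new reading comes with each control period).
- eyes.camera(name): name is "scene" or "top" or "wrist"; returns (picture, depth): 420x560x3 uint8, red, green, blue; 420x560 float32, m along the optical axis (not along the pixel's ray), 0 where there is no reading.
- eyes.camera_params(name): a dict with "fx", "fy", "cx", "cy" (pixels), "extrinsics" (4x4, takes a point from world to camera coordinates); the wrist camera has in their place "mount" (4x4, takes a point from camera to tool coordinates, whose origin is the TCP and whose axes are the flange's). Camera axes: x right, y down, z forward; pixel columns grow to the right and rows downward; lengths in m; the calibration is good to about 2 mm. A picture is of the moment at which its call begins: read the wrist's pose just before it. camera_params takes no time and is no camera call.
- job.job_done(): hands the job in, once; it reports no verdict.
The state is a dict: "time": time; "q": joint angles; "qd": joint speeds; "joint_efforts": joint torques, N m; "ee_pos": TCP position; "tcp_rot": TCP orientation; "wrist_force": force on the tool from outside, world axes, zero at the start; "torque": the same for the moment, N m; "opening": finger opening in m.
Only numpy, scipy, OpenCV 4.12 (cv2) and the standard library are available. Lean on these libraries where they do the work, as an engineer would, in place of code of your own. Each camera call takes 0.05 s, during which the arm holds its last target.

### The job

Get the block feeder ready for its next batch. First make it safe at the grey control box: turn the red isolator handle a quarter turn clockwise to its stop, which frees the black mode selector, then turn the selector a quarter turn clockwise to its stop. After that flip the yellow stop flag down across the raised track, set every loose pale wooden block lengthwise in the track between its lips, and push the row home against the flag so that no gaps are left. With the row home, put the feeder back in service by turning the selector and then the isolator fully back to where they were, leaving the flag down; do not knock the tin of punches or the quick coupler about.

Things in the scene. Friction and masses are not known exactly. Their poses are not given: they have to be found in the camera images.
- isolator (a joint): red bar handle on a steel disc, on the +y half of the control box's top; turns about the vertical. 0 rad = as found (bar along the box's long side, pointing to the green dot), grows clockwise seen from above to its stop at 1.57 (pointing to the red dot). It starts within 0.1 of 0, turns stiffly (0.1 N m) and stays where it is left. It locks mechanically while the selector is turned, until that is back below about 0.2 rad.
- isolator_grip (a point): middle of the red bar, on its turning axis, 74 mm above the bench. The bar is 12 mm thick along this frame's x, 54 mm long along its y and 30 mm high; its underside is 59 mm above the bench, the disc's top (46 mm radius) 55 mm. The frame turns with the bar (yaw falls as the joint grows).
- selector (a joint): black bar handle on a blue disc, on the -y half of the control box's top, 80 mm from the isolator; turns about the vertical. 0 rad = as found (bar along the box's long side), grows clockwise seen from above to its stop at 1.57 (pointing to the blue dot). The edge of the isolator's disc lies in a bite of its disc and blocks it after about 0.2 rad until the isolator stands beyond about 1.4 rad. Stiff (0.1 N m); stays where it is left.
- selector_grip (a point): middle of the black bar, on its turning axis, 74 mm above the bench; sizes and axes as for isolator_grip.
- flag (a joint): yellow stop flag, hinged on a bracket at the near (-x) side of the track's +y end, on an axis along the feeder's y, 60 mm above the bench. About 0 (up to 0.1) = parked up, leaning 0.2 rad back towards the robot; it is upright at 0.21 and lies level across the track at 1.78, its stop. Pushed from the robot's side towards +x past upright, it falls the rest by its own weight (60 g) and stays down.
- flag_tip (a point): middle of the flag's free end, 78 mm from its hinge; the flag is a bar 24 mm wide and 8 mm thick (thickness along the feeder's y). Parked, this point is about 136 mm above the bench, 16 mm nearer to the robot than the hinge.
- feeder: the fixed feeder, 94 x 306 mm, its origin on the bench under the middle of the track, y along the track, x away from the robot. The track's bed is level, 40 mm above the bench, 280 mm long (y from -140 to +140 mm) and 49 mm wide between two lips 4 mm thick that stand 8 mm above the bed; both ends are open. The flag's hinge is at x = -45, y = +124, z = 60 mm in this frame; its bracket reaches 70 mm above the bench.
- stop_face (a point): point on the track bed's centre line (40 mm above the bench) in the plane of the lowered flag's stop face, which looks to the feeder's -y; axes as the feeder's. The lowered flag covers heights 8 to 32 mm above the bed here. A row of blocks starts here and runs to -y; the first block's centre comes 30 mm from it.
- block_1_centre (a point): centre of a pale beech block with two dark plugs in its top, 41 mm (its x) x 60 mm (its y, the long side) x 35 mm high (z), about 60 g; lies flat on the bench at first. Two or three of the three blocks are present in a run (an absent one reads None).
- block_1: the same block, origin at the centre of its underside.
- block_2_centre (a point): centre of a pale beech block with two dark plugs in its top, 41 mm (its x) x 60 mm (its y, the long side) x 35 mm high (z), about 60 g; lies flat on the bench at first. Two or three of the three blocks are present in a run (an absent one reads None).
- block_2: the same block, origin at the centre of its underside.
- block_3_centre (a point): centre of a pale beech block with two dark plugs in its top, 41 mm (its x) x 60 mm (its y, the long side) x 35 mm high (z), about 60 g; lies flat on the bench at first. Two or three of the three blocks are present in a run (an absent one reads None).
- block_3: the same block, origin at the centre of its underside.
- punch_tin: bright metal tin with punches in it, 67 x 74 mm, 131 mm tall, standing loose on the bench; origin under its middle. A bystander.
- quick_coupler: air quick coupler, 26 x 88 x 26 mm, lying loose on the bench; origin under its middle. A bystander.
There are look-alikes about, which are no part of the job. What is shaped like the block_1 but orange is not meant.

How it is judged:
By the outcome, as a careful person would: the job done as asked, in the order asked, and still so for the second after the job is handed in, with the robot touching nothing.
Of block_1, block_2, block_3 only 2 to 3 are there at a start; the rules pass over those that are not, and their reading is None.
At some moment in a run one of block_1, block_2, block_3 may be knocked a few centimetres aside while the robot is not near it.
Once in a run the grip may slacken for a moment while it holds something.
It also fails if it takes over 200 s, if anything falls off the work surface, if the arm or the gripper's body presses on something with over 40 N, if the wrist force passes 120 N, or if a joint passes its speed limit or range.

## Working session

There is one attempt and no reset: what is moved stays moved. The work goes in short steps, Python scripts to look and compute and a tool call to move; the robot and the scene stay as the last step left them, time stands still between calls to the robot, and variables do not carry over. Pictures are saved under pics/ and viewed, and the job is handed in when it is done.

Besides the shell and the picture viewer there is one more tool, called after ">>>" as name(argument=value, ...), one argument or row to a line, values as JSON. drive_tool: Moves the arm, as the interface text tells. Its arguments: {"type":"object","properties":{"plan":{"type":"array","items":{"type":"array"}},"grip_force":{"type":"number"}},"required":["plan"]}

```bash
mkdir -p pics; ls
cat > h.py <<'E'
import numpy as np, cv2
from workcell import monitor, eyes, job
def snap(name,tag):
    o=monitor.get_obs(); p,d=eyes.camera(name); cv2.imwrite(f'pics/{tag}.png',p[:,:,::-1]); np.savez(f'/tmp/{tag}.npz',p=p,d=d,pos=o['ee_pos'],rot=o['tcp_rot']); return p,d,o
def Rm(r):
    from scipy.spatial.transform import Rotation as R
    return R.from_euler('xyz',r,degrees=True).as_matrix()
def cam(name,o=None):
    c=eyes.camera_params(name)
    if name=='wrist':
        T=np.eye(4);T[:3,:3]=Rm(o['tcp_rot']);T[:3,3]=o['ee_pos']; M=T@np.array(c['mount'])
    else: M=np.linalg.inv(np.array(c['extrinsics']))
    return c,M
def ray(c,M,u,v,z):
    d=M[:3,:3]@np.array([(u-c['cx'])/c['fx'],(v-c['cy'])/c['fy'],1.]); o=M[:3,3]; return o+d*(z-o[2])/d[2]
def pts(c,M,d):
    v,u=np.mgrid[0:d.shape[0],0:d.shape[1]]
    P=np.stack([(u-c['cx'])/c['fx']*d,(v-c['cy'])/c['fy']*d,d],-1); return P@M[:3,:3].T+M[:3,3]
E
python3 - <<'E'
from h import *
print(monitor.get_obs())
for n in ['scene','top','wrist']:
    p,d,o=snap(n,n+'0'); c,M=cam(n,o); print(n,c['fx'],M.round(3).tolist())
E
```

```text
pics
{'time': 0.0, 'q': array([7.43113017e+01, 5.01054680e+00, 1.00342933e+01, 9.50994394e+01,
       2.59191974e-04, 9.00017833e+01]), 'qd': array([ 0.0280393 , -0.03789187, -0.01112551,  0.032733  , -0.00972398,
       -0.0977365 ]), 'joint_efforts': array([ 7.18933297e-04, -5.20392609e+01,  4.64797461e+01,  1.65958417e-02,
        4.09436188e-05,  4.04824164e-05]), 'ee_pos': array([0.14865931, 0.529278  , 0.22228695]), 'tcp_rot': array([-1.79924307e+02, -2.56835897e-04,  1.64309518e+02]), 'wrist_force': array([ 0.38790795, -0.41575921, -0.399723  ]), 'torque': array([-0.0341908 ,  0.03038467,  0.00042722]), 'opening': 0.0854501392539851}
scene 498.2509283974624 [[-0.98, 0.134, -0.147, 0.757], [0.199, 0.652, -0.731, 0.866], [-0.003, -0.746, -0.666, 0.919], [0.0, 0.0, 0.0, 1.0]]
top 541.9351289163185 [[0.462, -0.865, 0.195, 0.279], [-0.887, -0.45, 0.106, -0.187], [-0.004, -0.222, -0.975, 1.6], [0.0, 0.0, 0.0, 1.0]]
wrist 295.9210995596912 [[0.272, 0.909, 0.315, 0.067], [0.962, -0.256, -0.091, 0.551], [-0.002, 0.328, -0.945, 0.372], [0.0, 0.0, 0.0, 1.0]]
```

View pics/scene0.png

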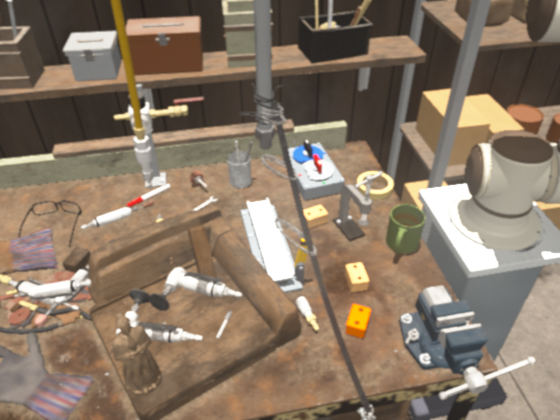

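View pics/top0.png

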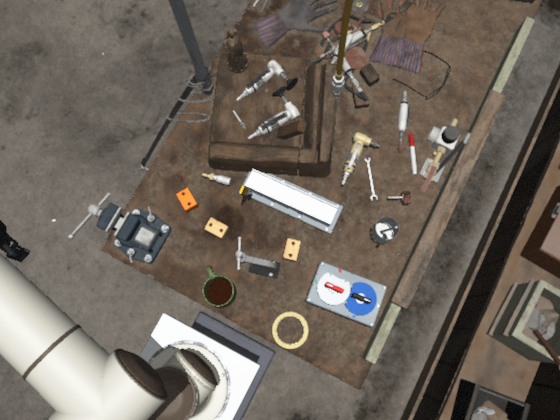

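View pics/wrist0.png

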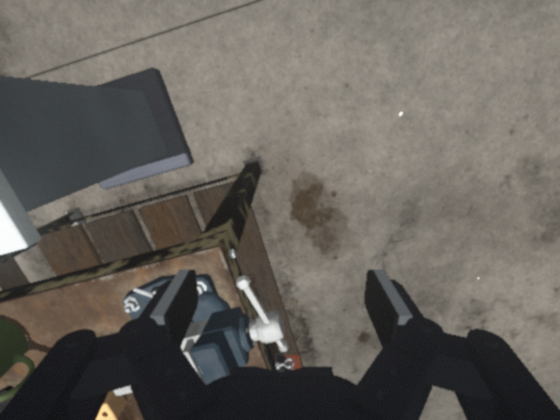

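Run:
```python
import cv2,numpy as np
a=cv2.imread('pics/top0.png')[155:335,170:405]; cv2.imwrite('pics/c1.png',cv2.resize(a,None,fx=3.3,fy=3.3,interpolation=cv2.INTER_CUBIC))
b=cv2.imread('pics/scene0.png')[130:350,225:425]; cv2.imwrite('pics/c2.png',cv2.resize(b,None,fx=2.7,fy=2.7,interpolation=cv2.INTER_CUBIC))
```

```text
(no output)
```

View pics/c1.png

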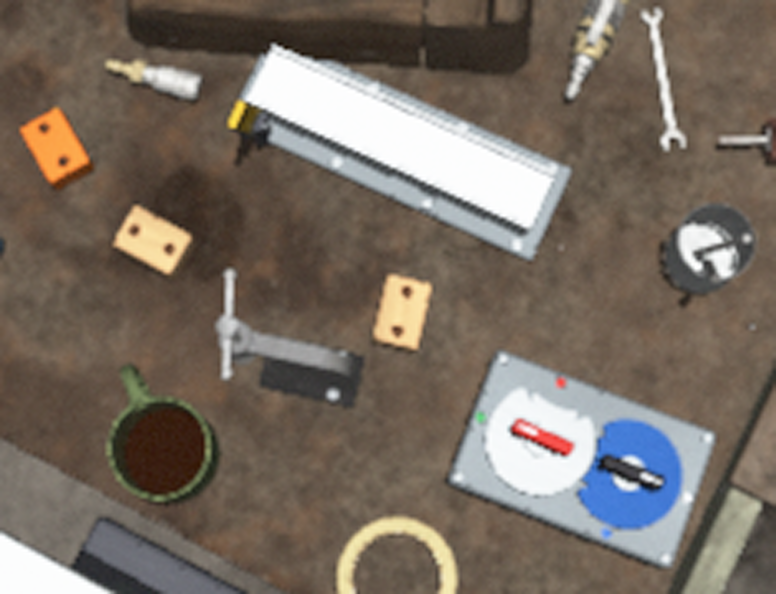

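View pics/c2.png

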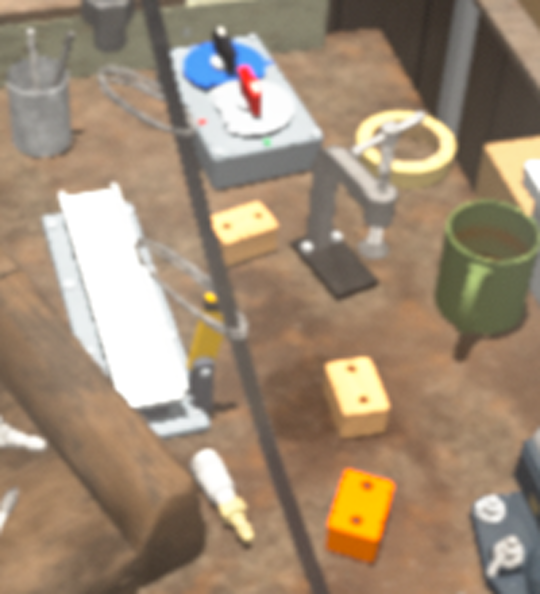

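```bash
cat > meas.py <<'E'
from h import *
def mask_blobs(p,lo,hi,amin=15):
    h=cv2.cvtColor(p,cv2.COLOR_RGB2HSV); m=cv2.inRange(h,lo,hi); n,l,s,c=cv2.connectedComponentsWithStats(m)
    return [(i,s[i],c[i],l==i) for i in range(1,n) if s[i][4]>=amin]
def rect(mask,c,M,z):
    cs,_=cv2.findContours(mask.astype(np.uint8),0,cv2.CHAIN_APPROX_NONE); k=max(cs,key=len)[:,0,:]
    P=np.array([ray(c,M,u,v,z)[:2] for u,v in k]); 
    return cv2.minAreaRect((P*1000).astype(np.float32))
E
python3 - <<'E'
from meas import *
for n in ['top','scene']:
    f=np.load(f'/tmp/{n}0.npz'); p,d=f['p'],f['d']; c,M=cam(n); W=pts(c,M,d)
    for nm,lo,hi,z in [('pale',(10,60,150),(25,200,255),.035),('orange',(5,200,150),(14,255,255),.035),('red',(0,170,120),(6,255,255),.089),('red2',(173,170,120),(180,255,255),.089),('blue',(100,150,100),(125,255,255),.055),('yellow',(20,170,120),(32,255,255),.1)]:
        for i,s,ct,m in mask_blobs(p,lo,hi):
            w=np.median(W[m],0).round(3)
            if not(0.1<w[0]<.8 and -.6<w[1]<.6): continue
            print(n,nm,s[:5],ct.round(1),'med',w,'rect',[np.round(q,1) for q in rect(m,c,M,z)])
E
```

```text
top pale [345 165   9   8  34] [348.4 168.8] med [ 0.775 -0.131  0.029] rect [array([ 774.4, -129.6]), array([16.9, 25.6]), np.float64(8.1)]
top pale [202 173  12   7  49] [208.2 175.3] med [0.564 0.238 0.017] rect [array([558.9, 234.9]), array([18.7, 33.3]), np.float64(27.5)]
top pale [239 185   5   9  24] [241.2 189. ] med [0.558 0.106 0.132] rect [array([570.2, 125.3]), array([26.9,  9.5]), np.float64(10.6)]
top pale [176 187  21  23 275] [185.9 198.3] med [0.47  0.259 0.034] rect [array([469.5, 258.2]), array([60.4, 42.5]), np.float64(57.9)]
top pale [205 217  23  21 277] [215.7 227.3] med [0.434 0.137 0.034] rect [array([433.9, 136.7]), array([60.8, 41. ]), np.float64(89.0)]
top pale [427 228   8  12  23] [430.6 234.3] med [ 0.681 -0.42   0.107] rect [array([ 706.4, -431.9]), array([12.5, 37.6]), np.float64(78.9)]
top pale [283 238  18  23 289] [291.5 248.9] med [ 0.481 -0.09   0.034] rect [array([480.1, -89.9]), array([61. , 41.7]), np.float64(13.7)]
top pale [272 311  37  38 525] [290.  329.7] med [ 0.275 -0.192  0.023] rect [array([ 275.7, -191.4]), array([101.4, 101.4]), np.
[... 3301 characters left out ...]
315 156   6  15  29] [317.  162.9] med [ 0.441 -0.236  0.088] rect [array([ 441.8, -231.5]), array([66.8,  8.6]), np.float64(89.9)]
scene blue [294 146  17  16 140] [300.  154.5] med [ 0.469 -0.322  0.057] rect [array([ 467.6, -332. ]), array([44.2, 76.1]), np.float64(4.1)]
scene blue [312 147  11  11  55] [316.5 151.1] med [ 0.415 -0.334  0.057] rect [array([ 414.9, -332.2]), array([24.5, 54.5]), np.float64(33.2)]
scene yellow [296 250  10  12  74] [300.6 256.3] med [0.568 0.109 0.088] rect [array([568.8, 119.2]), array([34.6, 18.1]), np.float64(63.8)]
scene yellow [347 304  23  25 358] [358.2 316.4] med [0.474 0.259 0.036] rect [array([493.5, 302.1]), array([53.4, 35.1]), np.float64(58.2)]
```

Run:
```python
from meas import *
f=np.load('/tmp/top0.npz'); p,d=f['p'],f['d']; c,M=cam('top'); W=pts(c,M,d)
h=cv2.cvtColor(p,cv2.COLOR_RGB2HSV)
Z=W[...,2]; X=W[...,0];Y=W[...,1]
# white disc
def disc(mask,z,nm):
    cs,_=cv2.findContours(mask.astype(np.uint8),0,cv2.CHAIN_APPROX_NONE); k=max(cs,key=cv2.contourArea)
    k=cv2.convexHull(k)[:,0,:]
    P=np.array([ray(c,M,u,v,z)[:2] for u,v in k]); print(nm,cv2.minEnclosingCircle((P*1000).astype(np.float32)),cv2.fitEllipse((P*1000).astype(np.float32)))
wm=(h[...,1]<40)&(h[...,2]>200)&(X>.35)&(X<.5)&(Y<-.18)&(Y>-.4)
disc(wm,.055,'white'); bm=cv2.inRange(h,(100,130,80),(125,255,255))>0; bm&=(Y<-.2)&(X>.2)&(X<.6); disc(bm,.055,'blue')
# black bar, red bar tops
m=(Z>.083)&(Z<.1)&(X>.38)&(X<.5)&(Y<-.2)&(Y>-.38)
n,l,s,ct=cv2.connectedComponentsWithStats(m.astype(np.uint8))
for i in range(1,n):
    if s[i][4]>10: print('bar',s[i],W[l==i].mean(0), [np.round(q,1) for q in rect(l==i,c,M,.089)])
# box
m=(Z>.03)&(Z<.07)&(X>.3)&(X<.6)&(Y<-.15)&(Y>-.42)
n,l,s,ct=cv2.connectedComponentsWithStats(m.astype(np.uint8)); i=1+np.argmax(s[1:,4]); print('box',W[l==i][:,2].mean(),rect(l==i,c,M,.05))
# feeder bed
m=(abs(Z-.043)<.009)&(X>.48)&(X<.75)&(Y<.2)&(Y>-.25)
n,l,s,ct=cv2.connectedComponentsWithStats(m.astype(np.uint8))
for i in range(1,n):
    if s[i][4]>60: print('track',s[i],W[l==i].mean(0), rect(l==i,c,M,.046))
# tall stuff
m=(Z>.06)&(X>.2)&(X<.8)&(Y<.45)&(Y>-.5)
n,l,s,ct=cv2.connectedComponentsWithStats(m.astype(np.uint8))
for i in range(1,n):
    if s[i][4]>10: w=W[l==i]; print('tall',s[i][:5],w.min(0).round(3),w.max(0).round(3))
```

```text
white ((419.81024169921875, -238.98464965820312), 63.403236389160156) ((425.1289978027344, -230.10690307617188), (99.02458953857422, 133.8693084716797), 23.40056800842285)
blue ((442.2690124511719, -326.1761779785156), 45.16997146606445) ((442.0287170410156, -327.2933349609375), (86.44477844238281, 90.51519775390625), 81.69390106201172)
bar [326 282  18  12  81] [ 0.43315064 -0.24846505  0.08840759] [array([ 433.2, -248.2]), array([12.1, 52.5]), np.float64(3.5)]
bar [353 293  19  11  87] [ 0.44177392 -0.32791783  0.08839015] [array([ 441.7, -327.5]), array([12.3, 52.4]), np.float64(4.9)]
box 0.04897581405812177 ((436.6656188964844, -287.5303955078125), (123.68628692626953, 202.68978881835938), 6.383699893951416)
track [240 127  43  19 327] [0.72917812 0.15245476 0.04661689] ((723.6266479492188, 141.30323791503906), (54.74935531616211, 118.15032196044922), 1.0261670351028442)
track [ 226  164  113   61 2000] [ 0.62461944 -0.00825978  0.0412077 ] ((664.6996459960938, 23.973922729492188), (161.242919921875, 358.0335998535156), 2.655196189880371)
track [286 239  15  13  71] [ 0.49327899 
[... 463 characters left out ...]
2923] [ 0.279 -0.187  0.06 ] [0.8   0.272 1.6  ]
tall [421 169  15  24 181] [ 0.279 -0.344  0.227] [ 0.799 -0.187  1.6  ]
tall [239 186  13  10  81] [0.539 0.089 0.06 ] [0.575 0.108 0.139]
tall [ 365  196   92  169 3036] [ 0.279 -0.45   0.06 ] [ 0.8   -0.187  1.6  ]
tall [  96  203   66   50 1515] [ 0.275 -0.187  0.06 ] [0.351 0.45  1.6  ]
tall [375 217  24  24 165] [ 0.279 -0.34   0.061] [ 0.685 -0.187  1.6  ]
tall [236 237  43  35 409] [ 0.279 -0.187  0.061] [0.425 0.035 1.6  ]
tall [203 266  33  41 283] [ 0.235 -0.187  0.06 ] [0.326 0.097 1.6  ]
tall [324 282  21  12 118] [ 0.421 -0.279  0.06 ] [ 0.445 -0.221  0.097]
tall [351 293  21  12 125] [ 0.428 -0.357  0.06 ] [ 0.454 -0.301  0.096]
```

Run:
```python
from meas import *
for n,L in [('scene',[(262,20),(265,60),(263,120),(270,95),(290,190),(303,240),(318,280),(330,320),(345,360),(365,408),(130,50),(150,112),(300,230),(470,60),(355,185),(350,225),(365,210),(405,215)]),('top',[(185,30),(200,75),(160,145),(190,120),(343,60),(240,245),(265,268),(219,270),(385,230)])]:
    f=np.load(f'/tmp/{n}0.npz'); d=f['d']; c,M=cam(n); W=pts(c,M,d)
    for u,v in L:
        k=W[v-2:v+3,u-2:u+3].reshape(-1,3); dd=d[v-2:v+3,u-2:u+3].ravel(); j=np.where(dd>0)[0]
        if len(j): i=j[np.argmin(dd[j])]; print(n,u,v,k[i].round(3),dd[i].round(3))
        else: print(n,u,v,'none')
f=np.load('/tmp/top0.npz'); d=f['d'];c,M=cam('top');W=pts(c,M,d);W=W[(d>0)]
for nm,b in [('clamp',(.28,.45,-.1,.05)),('mug',(.22,.34,0,.1)),('tin',(.5,.7,-.34,-.15)),('hot',(.2,.7,-.5,.4))]:
    k=W[(W[:,0]>b[0])&(W[:,0]<b[1])&(W[:,1]>b[2])&(W[:,1]<b[3])&(W[:,2]>.05)]; print(nm,k.min(0).round(3),k.max(0).round(3))
```

```text
scene 262 20 [0.654 0.225 0.677] 0.645
scene 265 60 [0.658 0.226 0.623] 0.68
scene 263 120 [0.658 0.23  0.532] 0.738
scene 270 95 [0.652 0.224 0.568] 0.719
scene 290 190 [0.628 0.278 0.432] 0.773
scene 303 240 [0.612 0.313 0.351] 0.804
scene 318 280 [0.596 0.341 0.279] 0.833
scene 330 320 [0.579 0.369 0.206] 0.865
scene 345 360 [0.555 0.402 0.121] 0.901
scene 365 408 [0.52  0.445 0.016] 0.945
scene 130 50 [ 0.858 -0.008  0.556] 0.866
scene 150 112 [ 0.878 -0.311  0.258] 1.283
scene 300 230 [0.616 0.305 0.369] 0.798
scene 470 60 [-0.039 -0.379  0.288] 1.448
scene 355 185 [0.428 0.037 0.217] 1.122
scene 350 225 [ 0.396 -0.037  0.016] 1.315
scene 365 210 [0.392 0.029 0.135] 1.188
scene 405 215 [0.266 0.004 0.075] 1.265
top 185 30 [0.643 0.207 0.756] 0.936
top 200 75 [0.644 0.205 0.585] 1.103
top 160 145 [ 0.583  0.418 -0.007] 1.69
top 190 120 [0.607 0.267 0.333] 1.348
top 343 60 [ 0.855 -0.019  0.484] 1.218
top 240 245 [0.399 0.021 0.217] 1.394
top 265 268 [ 0.395 -0.059  0.138] 1.462
top 219 270 [0.327 0.07  0.006] 1.591
top 385 230 [ 0.653 -0.308  0.069] 1.552
clamp [ 0.28  -0.085  0.05 ] [0.425 0.05  0.222]
mug [0.235 0.    0.05 ] [0.326 0.097 0.102]
tin [ 0.596 -0.34   0.05 ] [ 0.685 -0.153  0.133]
hot [ 0.235 -0.45   0.05 ] [0.7   0.4   0.838]
```

>>> drive_tool(
  plan=[
    [1,[0.0,0,0.05],0],
    [1,[0.0,0,0.05],0],
    [1,[0.022,-0.056,0],-5],
    [1,[0.022,-0.056,0],-5],
    [1,[0.022,-0.056,0],-5],
    [1,[0.022,-0.056,0],-5],
    [1,[0.022,-0.056,0],-5],
    [1,[0.022,-0.056,0],-5],
  ],
  grip_force=40,
)

```text
time: 1.15
ee_pos: [0.2808, 0.1918, 0.3229]
tcp_rot: [180.0, 0.0, 134.2]
wrist_force: [1.5, 0.0, 1.1]
opening: 0.0857
```

>>> drive_tool(
  plan=[
    [1,[0.022,-0.056,0],-5],
    [1,[0.022,-0.056,0],-5],
    [1,[0.022,-0.056,0],-5],
    [1,[0.022,-0.056,0],-5],
    [1,[0.022,-0.056,0],-5],
    [1,[0.0,-0.056,0],-5],
    [1,[0.0,-0.056,0],-5],
    [1,[0,-0.028,0],-5],
    [1,[0,0,0],0],
  ],
)

```text
time: 2.28
ee_pos: [0.3904, -0.228, 0.3222]
tcp_rot: [-179.9, -0.0, 94.1]
wrist_force: [-0.4, 1.0, 0.4]
opening: 0.0853
```

Run:
```python
from meas import *
p,d,o=snap('wrist','w1'); c,M=cam('wrist',o); print(o['ee_pos'],o['tcp_rot'],o['q'],M[:3,3])
f=np.load('/tmp/top0.npz'); dt=f['d'];ct,Mt=cam('top');Wt=pts(ct,Mt,dt);Wt=Wt[(dt>0)]
for z in np.arange(.01,.23,.03):
    k=Wt[(abs(Wt[:,2]-z)<.015)&(Wt[:,0]>.33)&(Wt[:,0]<.45)&(Wt[:,1]>-.1)&(Wt[:,1]<.07)]
    if len(k): print('clamp',round(z,2),len(k),k.min(0).round(3),k.max(0).round(3))
```

```text
[ 0.39040645 -0.22801029  0.32219246] [-1.79922649e+02 -4.47419849e-02  9.41212810e+01] [-3.02819392e+01 -4.73797531e+00  1.16640795e+01  1.06491155e+02
 -6.78836589e-03  5.55967549e+01] [ 0.38416765 -0.14456785  0.47231102]
clamp 0.01 1724 [ 0.33  -0.1   -0.005] [0.45  0.07  0.024]
clamp 0.04 19 [ 0.396 -0.094  0.027] [ 0.45  -0.064  0.051]
clamp 0.07 25 [ 0.37  -0.085  0.056] [0.417 0.014 0.083]
clamp 0.1 19 [ 0.375 -0.083  0.086] [0.415 0.003 0.114]
clamp 0.13 234 [ 0.371 -0.081  0.116] [0.415 0.021 0.145]
clamp 0.16 22 [ 0.376 -0.041  0.145] [0.395 0.023 0.175]
clamp 0.19 5 [ 0.348 -0.006  0.187] [0.417 0.029 0.204]
clamp 0.22 103 [ 0.346 -0.007  0.205] [0.425 0.035 0.222]
```

View pics/w1.png

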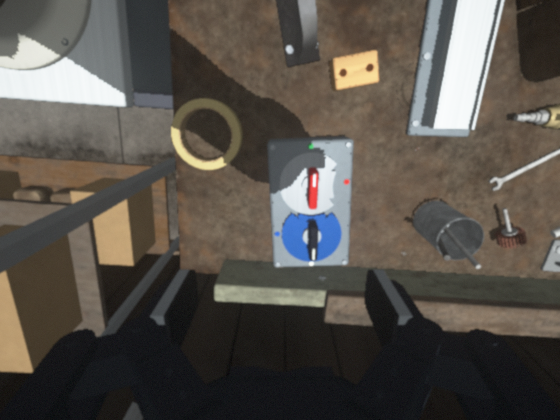

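Run:
```python
from meas import *
f=np.load('/tmp/w1.npz'); p,d=f['p'],f['d']; o=dict(ee_pos=f['pos'],tcp_rot=f['rot']); c,M=cam('wrist',o); W=pts(c,M,d)
Z=W[...,2];X=W[...,0];Y=W[...,1]; ok=d>0
m=ok&(Z>.08)&(Z<.1)&(X>.38)&(X<.5)&(Y<-.2)&(Y>-.38)
n,l,s,ct=cv2.connectedComponentsWithStats(m.astype(np.uint8))
for i in range(1,n):
    if s[i][4]>10: print('bar',s[i],W[l==i].mean(0), [np.round(q,1) for q in rect(l==i,c,M,.089)])
for nm,lo,hi,z in [('pale',(10,60,150),(25,200,255),.035),('red',(0,170,120),(6,255,255),.089),('blue',(100,150,100),(125,255,255),.055)]:
  for i,s,ct,m in mask_blobs(p,lo,hi,80):
    w=np.median(W[m],0).round(3)
    if .2<w[0]<.8 and w[2]<.1: print(nm,s,w,[np.round(q,1) for q in rect(m,c,M,z)])
```

```text
bar [308 170  11  40 358] [ 0.43312908 -0.2458347   0.0875994 ] [array([ 433. , -246.1]), array([12.3, 54.1]), np.float64(3.3)]
bar [309 226   9  35 296] [ 0.44168467 -0.32405796  0.08766266] [array([ 441.9, -324.5]), array([11.4, 53.7]), np.float64(5.8)]
pale [ 333   50   47   40 1418] [ 0.481 -0.09   0.034] [array([480.2, -90.4]), array([59.8, 40.8]), np.float64(14.0)]
pale [548 109  12  18 135] [ 0.774 -0.133  0.028] [array([ 769.4, -131.3]), array([16.2, 24. ]), np.float64(8.3)]
pale [171 126  56  44 647] [ 0.251 -0.226  0.024] [array([ 261.1, -217.9]), array([36.1, 92.6]), np.float64(60.6)]
red [309 175   8  33 152] [ 0.433 -0.255  0.088] [array([ 433.2, -248. ]), array([ 9.2, 44.4]), np.float64(2.8)]
blue [ 283  214   58   47 1698] [ 0.437 -0.326  0.054] [array([ 443.5, -331. ]), array([87.5, 77.6]), np.float64(4.1)]
```

>>> drive_tool(
  plan=[
    [0.6,[0.043,-0.019,0],0],
    [0.6,[0,0,-0.05],0],
    [0.6,[0,0,-0.06],0],
    [0.6,[0,0,-0.06],0],
    [0.6,[0,0,-0.045],0],
    [0.6,[0,0,-0.02],0],
    [0.6,[0,0,0],0],
  ],
)

```text
time: 3.2
ee_pos: [0.4331, -0.2438, 0.0868]
tcp_rot: [-179.9, -0.1, 94.5]
wrist_force: [-0.7, 0.3, 0.5]
opening: 0.0509
```

Run:
```python
from meas import *
p,d,o=snap('wrist','w2');print(o['ee_pos'],o['tcp_rot'],o['opening'])
```

```text
[ 0.43307159 -0.24383723  0.08682603] [-1.79882375e+02 -9.20070908e-02  9.44541529e+01] 0.05094077985639904
```

View pics/w2.png

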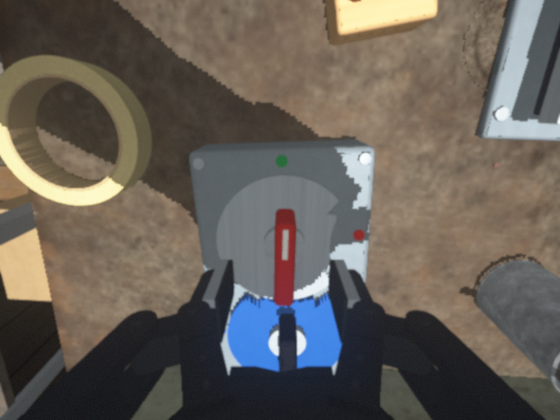

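>>> drive_tool(
  plan=[
    [0.6,[0.0,-0.003,0],0],
    [0.0,[0,0,0],0],
    [0.0,[0,0,0],0],
    [0,[0,0,0],0],
    [0,[0,0,0],0],
  ],
  grip_force=50,
)

```text
time: 3.88
ee_pos: [0.4337, -0.2485, 0.088]
tcp_rot: [180.0, -0.0, 94.3]
wrist_force: [-0.0, -0.4, -1.4]
opening: -0.0002
```

>>> drive_tool(
  plan=[
    [0,[0,0,0],-8],
    [0,[0,0,0],-10],
    [0,[0,0,0],-10],
    [0,[0,0,0],-10],
    [0,[0,0,0],-10],
    [0,[0,0,0],-10],
    [0,[0,0,0],-10],
    [0,[0,0,0],0],
  ],
)

```text
time: 4.88
ee_pos: [0.4337, -0.2485, 0.088]
tcp_rot: [-180.0, 0.0, 26.4]
wrist_force: [0.5, -0.1, 1.1]
opening: -0.0002
```

Run:
```python
from meas import *
p,d,o=snap('wrist','w3');print(o['ee_pos'],o['tcp_rot'],o['opening'])
p,d,o=snap('scene','s3'); b=p[100:240,240:400,::-1];cv2.imwrite('pics/s3c.png',cv2.resize(b,None,fx=4,fy=4,interpolation=cv2.INTER_CUBIC))
```

```text
[ 0.4336753  -0.24847381  0.08795778] [-1.79995887e+02  2.59394638e-03  2.63791823e+01] -0.00017635242004729592
```

View pics/w3.png

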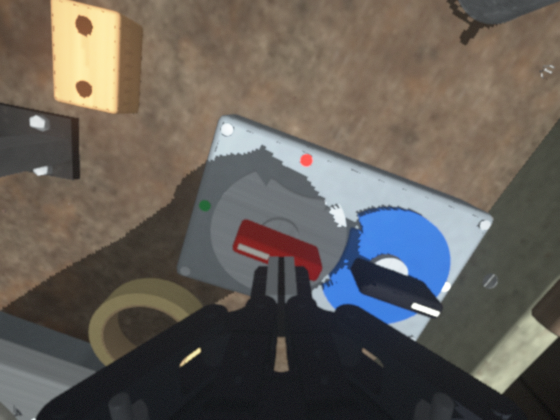

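View pics/s3c.png

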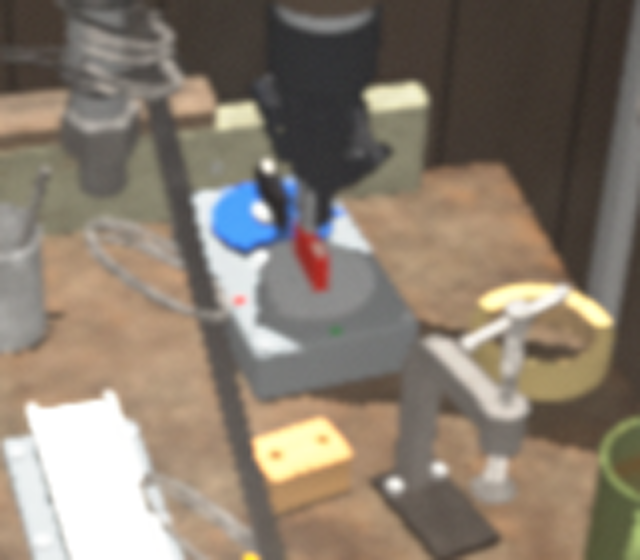

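Run:
```python
from meas import *
f=np.load('/tmp/w3.npz'); p,d=f['p'],f['d']; o=dict(ee_pos=f['pos'],tcp_rot=f['rot']); c,M=cam('wrist',o); W=pts(c,M,d)
print(np.array(c['mount']).round(4))
T=np.eye(4);T[:3,:3]=Rm(o['tcp_rot']);T[:3,3]=o['ee_pos']; Ti=np.linalg.inv(T)
for v in (258,262,266,275,285,300,320): 
  for u in (262,270,280,290,300): print(u,v,d[v,u].round(3),(Ti[:3,:3]@W[v,u]+Ti[:3,3]).round(3),W[v,u].round(3))
for z in (0,.01,.022):
  q=np.linalg.inv(np.array(c['mount']))@[0,0,z,1]; print('tool z',z,q[0]/q[2]*c['fx']+c['cx'],q[1]/q[2]*c['fy']+c['cy'],q[2])
Z=W[...,2];X=W[...,0];Y=W[...,1]
h=cv2.cvtColor(p,cv2.COLOR_RGB2HSV);r=((h[...,0]<6)|(h[...,0]>174))&(h[...,1]>150)&(d>0)&(X>.3)&(X<.6)
m=r&(Z>.08)&(Z<.1);print('bar top',W[m].min(0),W[m].max(0),[np.round(q,1) for q in rect(m,c,M,.089)])
```

```text
[[-1.300e-03 -9.440e-01 -3.301e-01  8.410e-02]
 [ 1.000e+00 -1.100e-03 -7.000e-04  9.000e-04]
 [ 3.000e-04 -3.301e-01  9.440e-01 -1.501e-01]
 [ 0.000e+00  0.000e+00  0.000e+00  1.000e+00]]
262 258 0.167 [ 0.003 -0.01  -0.001] [ 0.432 -0.238  0.089]
270 258 0.154 [ 0.01  -0.005 -0.013] [ 0.44  -0.24   0.101]
280 258 0.154 [ 0.01   0.    -0.013] [ 0.443 -0.244  0.101]
290 258 0.154 [ 0.01   0.006 -0.013] [ 0.445 -0.249  0.101]
300 258 0.171 [0.001 0.012 0.002] [ 0.44  -0.258  0.085]
262 262 0.168 [ 0.001 -0.01  -0.001] [ 0.43  -0.239  0.089]
270 262 0.15 [ 0.01  -0.005 -0.017] [ 0.44  -0.24   0.105]
280 262 0.15 [ 0.01   0.    -0.017] [ 0.443 -0.244  0.105]
290 262 0.149 [ 0.01   0.005 -0.018] [ 0.445 -0.249  0.106]
300 262 0.169 [ 0.001  0.012 -0.001] [ 0.439 -0.259  0.089]
262 266 0.154 [ 0.006 -0.009 -0.014] [ 0.435 -0.238  0.102]
270 266 0.147 [ 0.009 -0.005 -0.021] [ 0.44  -0.24   0.109]
280 266 0.145 [ 0.01   0.    -0.022] [ 0.443 -0.244  0.11 ]
290 266 0.146 [ 0.01   0.005 -0.021] [ 0.445 -0.249  0.109]
300 266 0.155 [ 0.005  0.011 -0.014] [ 0.443 -0.256  0.102]
262 275 0.145 [ 
[... 830 characters left out ...]
0.117 [ 0.012  0.008 -0.051] [ 0.448 -0.251  0.139]
262 320 0.106 [ 0.012 -0.006 -0.063] [ 0.441 -0.238  0.151]
270 320 0.106 [ 0.012 -0.003 -0.063] [ 0.443 -0.24   0.151]
280 320 0.128 [-0.003  0.    -0.045] [ 0.431 -0.25   0.133]
290 320 0.107 [ 0.011  0.004 -0.062] [ 0.446 -0.247  0.15 ]
300 320 0.108 [ 0.011  0.008 -0.062] [ 0.447 -0.251  0.15 ]
tool z 0 279.47053975304635 262.2774616194496 0.16941605683658517
tool z 0.01 279.548705587649 254.0600458621634 0.1788556059365378
tool z 0.022 279.6322622228587 245.2759061636882 0.19018306485648095
bar top [ 0.4289354  -0.27251709  0.08002994] [ 0.44200839 -0.22019341  0.08983264] [array([ 437.8, -245.8]), array([13.5, 51.5]), np.float64(3.2)]
```

Run:
```python
from meas import *
for t in ('w2','w3'):
  f=np.load(f'/tmp/{t}.npz'); p,d=f['p'],f['d']; o=dict(ee_pos=f['pos'],tcp_rot=f['rot']); c,M=cam('wrist',o); W=pts(c,M,d)
  T=np.eye(4);T[:3,:3]=Rm(o['tcp_rot']);T[:3,3]=o['ee_pos']; L=(W-o['ee_pos'])@T[:3,:3]
  m=(d>0)&(L[...,2]<0.03)&(abs(L[...,0])<.02)&(abs(L[...,1])<.04)&(W[...,2]>.091)
  q=L[m]; print(t,q[:,2].max(),q[q[:,2]>q[:,2].max()-.004].round(3)[:12].tolist())
  for x in (-.011,0,.011):
    q=np.linalg.inv(np.array(c['mount']))@[x,0,.022,1]; print(x,q[0]/q[2]*c['fx']+c['cx'],q[1]/q[2]*c['fy']+c['cy'])
f=np.load('/tmp/w3.npz');cv2.imwrite('pics/w3c.png',cv2.resize(f['p'][200:340,200:360,::-1],None,fx=5,fy=5*.85,interpolation=cv2.INTER_CUBIC))
```

```text
w2 -0.004164083092249216 [[0.016, 0.001, -0.004]]
-0.011 279.6771178364818 260.46991474668437
0 279.6322622228587 245.2759061636882
0.011 279.58566058643765 229.49046468668047
w3 -0.010378278548183703 [[0.01, -0.006, -0.012], [0.01, -0.005, -0.012], [0.01, -0.005, -0.012], [0.01, -0.004, -0.012], [0.01, -0.004, -0.012], [0.009, -0.003, -0.011], [0.01, -0.003, -0.011], [0.009, -0.002, -0.011], [0.01, -0.002, -0.012], [0.009, -0.001, -0.011], [0.01, -0.001, -0.012], [0.01, -0.0, -0.012]]
-0.011 279.6771178364818 260.46991474668437
0 279.6322622228587 245.2759061636882
0.011 279.58566058643765 229.49046468668047
```

View pics/w3c.png

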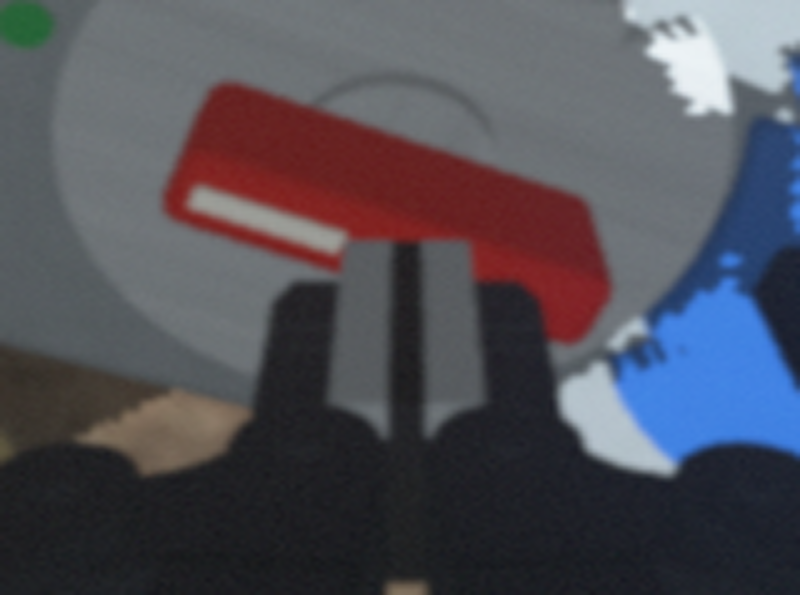

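>>> drive_tool(
  plan=[
    [0.0,[0,0,0.03],0],
    [0.0,[0,0,0],10],
    [0.0,[0,0,0],10],
    [0.5,[0,0,0],10],
    [0.5,[0,0,0],10],
    [0.5,[0,0,0],10],
    [0.5,[0,0,0],10],
    [0.5,[0,0,0],8],
    [0.5,[0,0,0],0],
  ],
)

```text
time: 6.1
ee_pos: [0.4337, -0.2485, 0.118]
tcp_rot: [-180.0, -0.0, 94.4]
wrist_force: [0.9, 0.7, 0.1]
opening: 0.0425
```

>>> drive_tool(
  plan=[
    [0.5,[0,0.001,-0.03],0],
    [0.5,[0,0,-0.005],0],
    [0.5,[0,0,-0.005],0],
    [0.5,[0,0,-0.003],0],
    [0.5,[0,0,0],0],
  ],
)

```text
time: 6.72
ee_pos: [0.4339, -0.2476, 0.0753]
tcp_rot: [180.0, 0.0, 94.3]
wrist_force: [1.0, -0.4, 0.2]
opening: 0.0423
```

Run:
```python
from meas import *
p,d,o=snap('wrist','w4');print(o['ee_pos'],o['tcp_rot'],o['opening'],o['wrist_force'])
cv2.imwrite('pics/w4c.png',cv2.resize(p[180:340,180:380,::-1],None,fx=4,fy=4*.85,interpolation=cv2.INTER_CUBIC))
c,M=cam('wrist',o); W=pts(c,M,d);L=(W-o['ee_pos'])@Rm(o['tcp_rot'])
for u in (245,250,320,315): print([(v,L[v,u].round(3).tolist()) for v in range(236,270,6)])
```

```text
[ 0.43386914 -0.24760045  0.07532887] [1.79978505e+02 1.35368246e-02 9.43015080e+01] 0.042306516545844663 [ 0.96604617 -0.4364782   0.17635745]
[(236, [0.007, -0.023, 0.021]), (242, [0.003, -0.023, 0.02]), (248, [-0.001, -0.024, 0.021]), (254, [-0.006, -0.024, 0.021]), (260, [-0.01, -0.024, 0.021]), (266, [-0.015, -0.024, 0.021])]
[(236, [0.007, -0.02, 0.02]), (242, [0.003, -0.02, 0.021]), (248, [-0.001, -0.02, 0.02]), (254, [-0.006, -0.021, 0.021]), (260, [-0.01, -0.021, 0.021]), (266, [-0.015, -0.021, 0.022])]
[(236, [0.006, 0.024, 0.022]), (242, [0.003, 0.024, 0.02]), (248, [-0.002, 0.024, 0.021]), (254, [-0.006, 0.025, 0.021]), (260, [-0.011, 0.025, 0.022]), (266, [-0.014, 0.025, 0.02])]
[(236, [0.007, 0.021, 0.02]), (242, [0.003, 0.021, 0.021]), (248, [-0.002, 0.021, 0.022]), (254, [-0.006, 0.021, 0.021]), (260, [-0.011, 0.022, 0.022]), (266, [-0.015, 0.022, 0.021])]
```

View pics/w4c.png

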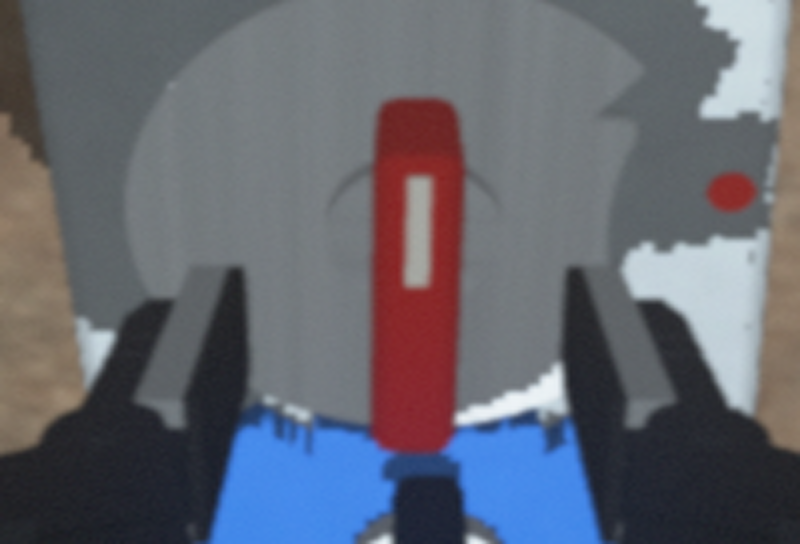

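>>> drive_tool(
  plan=[
    [0.4,[0,0,-0.008],0],
    [0.4,[0,0,-0.006],0],
    [0.4,[0,0,-0.004],0],
    [0.4,[0,0,0],0],
  ],
)

```text
time: 7.28
ee_pos: [0.4335, -0.2473, 0.0565]
tcp_rot: [-180.0, -0.0, 94.3]
wrist_force: [0.1, 0.7, 0.2]
opening: 0.0339
```

Run:
```python
from meas import *
p,d,o=snap('wrist','w5');print(o['ee_pos'],o['tcp_rot'],o['opening'],o['wrist_force'])
cv2.imwrite('pics/w5c.png',cv2.resize(p[180:340,180:380,::-1],None,fx=4,fy=4*.85,interpolation=cv2.INTER_CUBIC))
```

```text
[ 0.43348816 -0.24734606  0.05652242] [-1.79964832e+02 -2.32146533e-02  9.43154987e+01] 0.033924245441580514 [0.10582064 0.72301105 0.17197089]
```

View pics/w5c.png

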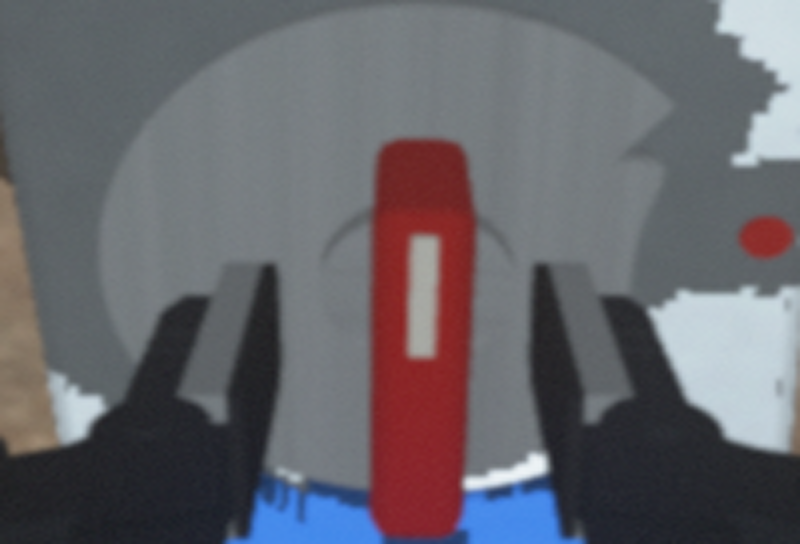

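>>> drive_tool(
  plan=[
    [0.4,[0,0,-0.003],0],
    [0.0,[0,0,0],0],
    [0.0,[0,0,0],0],
    [0,[0,0,0],0],
    [0,[0,0,0],0],
  ],
  grip_force=60,
)

```text
time: 7.95
ee_pos: [0.435, -0.2473, 0.0542]
tcp_rot: [179.8, -0.0, 94.3]
wrist_force: [7.0, 0.9, -2.5]
opening: 0.0109
```

>>> drive_tool(
  plan=[
    [0,[0.0015,0,0],-3],
    [0,[0,0,0],-7],
    [0,[0,0,0],-9],
    [0,[0,0,0],-9],
  ],
)

```text
time: 8.45
ee_pos: [0.4344, -0.2471, 0.0541]
tcp_rot: [-179.9, 0.0, 66.0]
wrist_force: [-4.9, 2.4, 3.7]
opening: 0.0107
```

>>> drive_tool(
  plan=[
    [0,[-0.0015,0,0],-9],
    [0,[0,0,0],-9],
    [0,[0,0,0],-9],
    [0,[0,0,0],-9],
    [0,[0,0,0],-9],
    [0,[0,0,0],-9],
    [0,[0,0,0],-7],
    [0,[0,0,0],0],
  ],
)

```text
time: 9.45
ee_pos: [0.4335, -0.2458, 0.0542]
tcp_rot: [-179.8, -0.0, 5.3]
wrist_force: [-1.8, 9.1, 5.0]
opening: 0.0106
```

Run:
```python
from meas import *
p,d,o=snap('wrist','w6');print(o['ee_pos'],o['tcp_rot'],o['opening'],o['wrist_force'],o['torque'])
```

```text
[ 0.43352528 -0.24582262  0.05417473] [-1.79808368e+02 -7.31336025e-03  5.32597904e+00] 0.010641541037365533 [-1.76629037  9.11562082  4.95719206] [2.03366593 0.32953822 0.66808375]
```

View pics/w6.png

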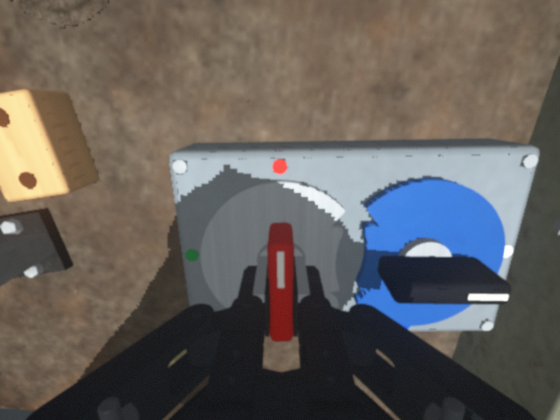

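>>> drive_tool(
  plan=[
    [0.35,[0,0.001,0],0],
    [0.35,[0,0,0],0],
    [0.35,[0,0,0],0],
    [0.35,[0,0,0.04],0],
    [0.35,[0,0,0.05],0],
    [0.35,[0,0,0.06],0],
    [0.35,[0,0,0],0],
  ],
)

```text
time: 10.38
ee_pos: [0.4353, -0.2475, 0.209]
tcp_rot: [179.7, -0.4, 5.3]
wrist_force: [0.6, -0.2, 0.3]
opening: 0.0297
```

```bash
cat > bars.py <<'E'
from meas import *
import sys
def bars(tag):
    p,d,o=snap('wrist',tag);print(o['ee_pos'].round(4),o['tcp_rot'].round(2))
    c,M=cam('wrist',o); W=pts(c,M,d);Z=W[...,2];X=W[...,0];Y=W[...,1]
    m=(d>0)&(Z>.08)&(Z<.1)&(X>.38)&(X<.5)&(Y<-.2)&(Y>-.38)
    n,l,s,ct=cv2.connectedComponentsWithStats(m.astype(np.uint8))
    for i in range(1,n):
        if s[i][4]>40: print('bar',s[i],W[l==i].mean(0).round(4), [np.round(q,1) for q in rect(l==i,c,M,.0885)])
    f=o
bars(sys.argv[1])
E
python3 bars.py w7
```

```text
[ 0.4353 -0.2475  0.209 ] [179.74  -0.36   5.3 ]
bar [272 173  13  54 664] [ 0.4361 -0.2464  0.0878] [array([ 435.8, -246.3]), array([53. , 11.6]), np.float64(5.4)]
bar [332 192  57  14 735] [ 0.444  -0.3246  0.0874] [array([ 444.6, -324.5]), array([13. , 54.2]), np.float64(5.1)]
```

View pics/w7.png

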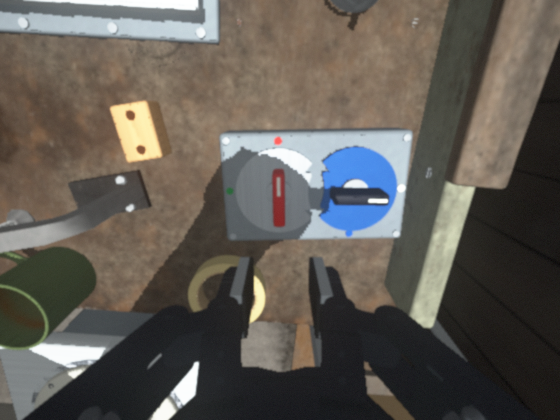

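>>> drive_tool(
  plan=[
    [0.5,[0,-0.026,0],10],
    [0.5,[0,-0.026,0],10],
    [0.5,[0.007,-0.026,0],10],
    [0.5,[0,0,0],10],
    [0.5,[0,0,0],10],
    [0.5,[0,0,0],10],
    [0.5,[0,0,0],10],
    [0.5,[0,0,0],10],
    [0.5,[0,0,0],10],
    [0.5,[0,0,0],0],
  ],
)

```text
time: 11.68
ee_pos: [0.4403, -0.3243, 0.2026]
tcp_rot: [-179.9, -0.1, 95.2]
wrist_force: [0.4, 0.4, 0.2]
opening: 0.0427
```

>>> drive_tool(
  plan=[
    [0.5,[0,0,-0.05],0],
    [0.5,[0,0,-0.05],0],
    [0.4,[0,0,-0.03],0],
    [0.4,[0,0,-0.01],0],
    [0.4,[0,0,0],0],
  ],
)

```text
time: 12.3
ee_pos: [0.4406, -0.3244, 0.0639]
tcp_rot: [-180.0, -0.0, 95.2]
wrist_force: [0.1, 0.7, 0.3]
opening: 0.0339
```

```bash
python3 bars.py w8
```

```text
[ 0.4406 -0.3244  0.0639] [-1.7997e+02 -2.0000e-02  9.5200e+01]
bar [ 220  107  130   32 3787] [ 0.4345 -0.2469  0.0878] [array([ 434.5, -247. ]), array([52.6, 11.7]), np.float64(6.1)]
bar [ 275  234   26   98 2274] [ 0.4427 -0.3229  0.0876] [array([ 442.8, -323.6]), array([11.7, 55.4]), np.float64(4.6)]
bar [213 261  36  58 782] [ 0.4174 -0.3212  0.0907] [array([ 415.2, -328.7]), array([17.4, 33.1]), np.float64(3.0)]
bar [313 261  36  59 784] [ 0.4611 -0.3173  0.0907] [array([ 464.6, -324.6]), array([17.4, 33.7]), np.float64(7.2)]
```

View pics/w8.png

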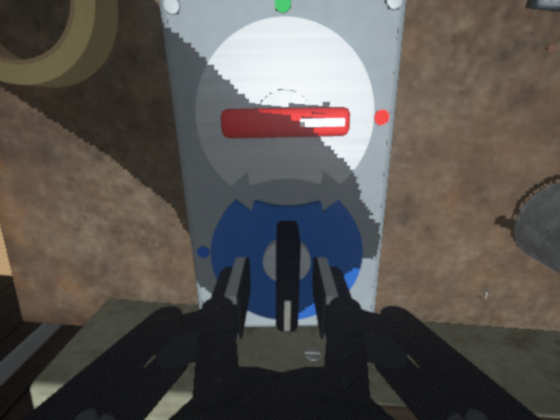

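>>> drive_tool(
  plan=[
    [0.4,[0.002,-0.002,-0.01],0],
    [0.4,[0,0,0],0],
    [0,[0,0,0],0],
    [0.0,[0,0,0],0],
    [0,[0,0,0],0],
  ],
  grip_force=60,
)

```text
time: 12.98
ee_pos: [0.4438, -0.3265, 0.0546]
tcp_rot: [179.9, 0.0, 95.3]
wrist_force: [5.1, 0.4, -0.8]
opening: 0.0111
```

>>> drive_tool(
  plan=[
    [0,[0,0,0],-5],
    [0,[0,0,0],-9],
    [0,[0,0,0],-9],
    [0,[0,0,0],-9],
    [0,[0,0,0],-9],
  ],
)

```text
time: 13.6
ee_pos: [0.443, -0.3262, 0.0545]
tcp_rot: [180.0, -0.0, 54.0]
wrist_force: [0.7, 2.3, 2.0]
opening: 0.0109
```

>>> drive_tool(
  plan=[
    [0,[0,0,0],-9],
    [0,[0,0,0],-9],
    [0,[0,0,0],-9],
    [0,[0,0,0],-9],
    [0,[0,0,0],-9],
    [0,[0,0,0],-4],
    [0,[0,0,0],0],
  ],
)

```text
time: 14.48
ee_pos: [0.4426, -0.3253, 0.0545]
tcp_rot: [-179.9, -0.0, 5.3]
wrist_force: [-2.2, 5.9, 4.0]
opening: 0.0109
```

```bash
python3 -c "
from h import *
o=monitor.get_obs();print(o['tcp_rot'],o['torque'],o['wrist_force'])"
```

```text
[-1.79886917e+02 -1.10331993e-02  5.34401232e+00] [1.45102246 0.36305106 0.6195493 ] [-2.22878272  5.90806669  3.96541879]
```

>>> drive_tool(
  plan=[
    [0.35,[0,-0.001,0],0],
    [0.35,[0,0,0],0],
    [0.35,[0,0,0],0],
    [0.35,[0,0,0.04],0],
    [0.35,[0,0,0.05],0],
    [0.35,[0,0,0.06],0],
    [0.35,[0,0,0],0],
  ],
)

```text
time: 15.35
ee_pos: [0.4441, -0.3286, 0.2093]
tcp_rot: [179.7, -0.3, 5.3]
wrist_force: [0.3, -0.1, -0.4]
opening: 0.0298
```

```bash
python3 bars.py w9
```

```text
[ 0.4441 -0.3286  0.2093] [179.69  -0.34   5.3 ]
bar [270 173  13  54 664] [ 0.4451 -0.3259  0.0878] [array([ 444.3, -325.7]), array([53.1, 11.5]), np.float64(5.3)]
bar [185 174  19  55 740] [ 0.4363 -0.2476  0.0873] [array([ 435.8, -248.1]), array([54.2, 13.5]), np.float64(6.0)]
```

View pics/w9.png

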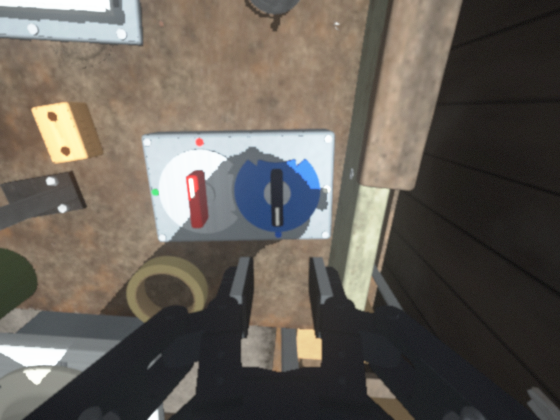

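>>> drive_tool(
  plan=[
    [0.35,[0,0,0.05],10],
    [0.35,[0.0,0.02,0.05],10],
    [0.35,[0.013,0.05,0.02],10],
    [0.35,[0.013,0.05,0.02],10],
    [0.35,[0.013,0.05,0],10],
    [0.35,[0.013,0.05,0],10],
    [0.35,[0.013,0.05,0],10],
    [0.2,[0.013,0.05,0],10],
    [0,[0,0.01,0],5],
    [0,[0,0,0],0],
  ],
)

```text
time: 16.65
ee_pos: [0.5207, 0.0033, 0.3426]
tcp_rot: [-179.9, 0.0, 90.4]
wrist_force: [0.8, -0.8, -1.1]
opening: -0.0001
```

Run:
```python
from meas import *
p,d,o=snap('wrist','w10');print(o['ee_pos'],o['tcp_rot'])
```

```text
[0.52072309 0.0032831  0.34259968] [-1.79875937e+02  4.55739867e-03  9.03717783e+01]
```

View pics/w10.png

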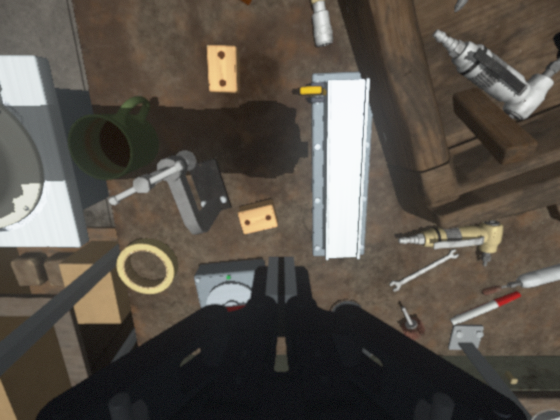

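```bash
cat > feed.py <<'E'
from meas import *
def feeder(tag):
    f=np.load(f'/tmp/{tag}.npz'); p,d=f['p'],f['d']; o=dict(ee_pos=f['pos'],tcp_rot=f['rot']); c,M=cam('wrist',o); W=pts(c,M,d)
    Z=W[...,2];X=W[...,0];Y=W[...,1]; h=cv2.cvtColor(p,cv2.COLOR_RGB2HSV)
    roi=(d>0)&(X>.5)&(X<.72)&(Y>-.25)&(Y<.2)
    for nm,a,b,z in [('lip',.0445,.055,.048),('bed',.036,.0435,.040),('all',.034,.055,.044)]:
        m=roi&(Z>a)&(Z<b); n,l,s,_=cv2.connectedComponentsWithStats(m.astype(np.uint8))
        for i in range(1,n):
            if s[i][4]>150: print(nm,s[i],W[l==i].mean(0).round(4),[np.round(q,1) for q in rect(l==i,c,M,z)])
    m=roi&(h[...,2]>225)&(h[...,1]<25); n,l,s,_=cv2.connectedComponentsWithStats(m.astype(np.uint8)); i=1+np.argmax(s[1:,4]); print('white',s[i],np.median(W[l==i],0).round(3),rect(l==i,c,M,.04))
    for i,s,ct,m in mask_blobs(p,(18,150,100),(32,255,255),20):
        w=W[m&(d>0)]
        if len(w) and abs(np.median(w[:,0])-.57)<.08: print('flag',s,np.median(w,0).round(3),w.min(0).round(3),w.max(0).round(3))
    for i,s,ct,m in mask_blobs(p,(8,60,130),(25,220,255),300):
        print('pale?',s,np.median(W[m],0).round(3),[np.round(q,1) for q in rect(m,c,M,.035)])
import sys
if __name__=='__main__': feeder(sys.argv[1])
E
python3 feed.py w10
```

```text
lip [353  15  58 188 675] [0.6613 0.0853 0.0498] [array([667.7,  73.1]), array([  7.2, 275.9]), np.float64(23.1)]
lip [417  15  20  54 546] [0.7108 0.1791 0.0471] [array([716.5, 172.1]), array([23.6, 66.1]), np.float64(21.2)]
lip [357  79  12 180 522] [ 6.428e-01 -1.000e-04  4.700e-02] [array([642.8, -14.5]), array([  4.9, 277. ]), np.float64(2.4)]
lip [325  81   6 179 499] [ 0.5899 -0.0016  0.0471] [array([590.4, -17. ]), array([  4.4, 276.5]), np.float64(2.5)]
bed [351  16  45 150 359] [0.6493 0.1098 0.0397] [array([652.2, 101.6]), array([  5. , 213.6]), np.float64(23.0)]
bed [ 328   80   38  178 5610] [ 0.6179 -0.0026  0.0394] [array([618.5, -16.5]), array([ 49.2, 279.7]), np.float64(2.4)]
all [ 324   15   87  245 8122] [0.624  0.0118 0.0412] [array([653.3,  23.8]), array([135.5, 356.9]), np.float64(2.5)]
all [417  15  20  54 548] [0.7108 0.1791 0.047 ] [array([718.3, 172.9]), array([23.9, 66.7]), np.float64(21.2)]
white [ 327   79   38  180 5730] [0.616 0.006 0.039] ((616.2174072265625, -16.266876220703125), (51.01519775390625, 280.6966247558594), 2.458956003189087)
flag [300  86
[... 194 characters left out ...]
? [238 204  40  31 851] [ 0.481 -0.089  0.034] [array([480.5, -89.4]), array([61.4, 42.3]), np.float64(14.1)]
pale? [460 225  43  29 627] [ 0.875 -0.116  0.03 ] [array([ 857., -125.]), array([70.9, 51.9]), np.float64(5.6)]
pale? [ 116  243   58   51 1159] [ 0.276 -0.186  0.024] [array([ 280.5, -183.8]), array([100.4, 100.2]), np.float64(0.4)]
pale? [ 58 264  34  23 425] [-0.235 -0.471 -0.434] [array([ 157.9, -197.5]), array([58.7, 44.9]), np.float64(0.4)]
pale? [  74  273   47   51 1502] [-0.154 -0.618 -0.434] [array([ 177. , -247.1]), array([109.1,  81.4]), np.float64(89.9)]
pale? [  0 381  16  39 333] [-0.104 -0.564  0.006] [array([ -59. , -508.9]), array([115.4,  31.3]), np.float64(72.9)]
```

>>> drive_tool(
  plan=[
    [0,[-0.02,0.05,0],0],
    [0,[-0.002,0.053,0],0],
    [0,[0,0,-0.06],0],
    [0,[0,0,-0.06],0],
    [0,[0,0,-0.06],0],
    [0,[0,0,-0.06],0],
    [0,[0,0,-0.008],0],
    [0,[0,0,0],0],
  ],
)

```text
time: 17.7
ee_pos: [0.4993, 0.105, 0.0975]
tcp_rot: [179.9, -0.0, 90.2]
wrist_force: [-0.3, -0.1, 0.6]
opening: 0.0
```

Run:
```python
from meas import *
p,d,o=snap('wrist','w11');print(o['ee_pos'],o['tcp_rot'])
```

```text
[0.49927369 0.104993   0.09747963] [ 1.79941971e+02 -9.12623157e-03  9.02103651e+01]
```

View pics/w11.png

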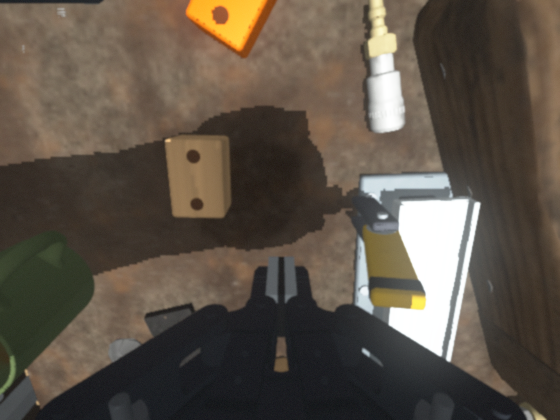

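>>> drive_tool(
  plan=[
    [0,[0.02,0,0],0],
    [0,[0.015,0,0],0],
    [0,[0.015,0,0],0],
    [0,[0.015,0,0],0],
    [0,[0.01,0,0],0],
  ],
)

```text
time: 18.38
ee_pos: [0.5748, 0.1055, 0.0963]
tcp_rot: [180.0, -0.0, 90.3]
wrist_force: [0.5, 0.0, -0.1]
opening: -0.0002
```

Run:
```python
from meas import *
p,d,o=snap('wrist','w12');print(o['ee_pos'],o['wrist_force'])
```

```text
[0.57480038 0.10551531 0.09629459] [ 0.49174023  0.01990887 -0.14448081]
```

View pics/w12.png

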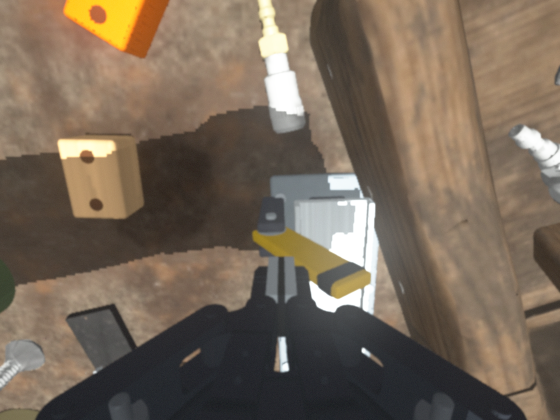

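>>> drive_tool(
  plan=[
    [0,[0,0,0.05],0],
    [0,[-0.02,-0.02,0.06],0],
    [0.5,[-0.05,-0.02,0.06],0],
    [1,[-0.04,0,0.04],0],
    [1,[0,0,0],0],
  ],
)

```text
time: 19.05
ee_pos: [0.4751, 0.0711, 0.2938]
tcp_rot: [179.6, -0.1, 90.3]
wrist_force: [-0.3, -0.5, 0.1]
opening: 0.0545
```

```bash
python3 - <<'E'
from meas import *
p,d,o=snap('wrist','w13');print(o['ee_pos'],o['tcp_rot'])
E
python3 feed.py w13
```

```text
[0.47509718 0.07110405 0.29382283] [ 1.79600473e+02 -6.08028910e-02  9.03119426e+01]
lip [392  68  25  76 362] [0.6306 0.1575 0.0497] [array([632.4, 155.2]), array([ 7.2, 98.1]), np.float64(23.2)]
lip [460  69  22  52 551] [0.7112 0.1805 0.047 ] [array([717.4, 174.4]), array([23.7, 65. ]), np.float64(23.0)]
lip [414 145  32 112 457] [0.6842 0.0314 0.0498] [array([687.4,  26.3]), array([  7.7, 176.1]), np.float64(22.5)]
lip [387 151  18 160 512] [ 0.6431 -0.0141  0.0469] [array([643. , -26.2]), array([  5. , 253.7]), np.float64(2.5)]
lip [356 152   9 119 367] [0.589  0.0148 0.047 ] [array([588.7,   9.7]), array([  4.9, 178.7]), np.float64(2.5)]
bed [388  69  24  74 233] [0.6288 0.1578 0.0397] [array([629.5, 155.4]), array([ 5. , 96.4]), np.float64(22.8)]
bed [366 132  39  12 378] [0.6134 0.1171 0.0392] [array([614.3, 117.1]), array([50.3, 13.5]), np.float64(2.6)]
bed [ 359  151   42  156 4615] [ 0.6198 -0.0038  0.0393] [array([619.5, -26.6]), array([ 49.3, 251.3]), np.float64(2.3)]
bed [411 150  31 105 290] [0.6848 0.0264 0.0398] [array([686.8,  21.7]), array([  5.4, 170.6]), np.float
[... 900 characters left out ...]
, np.float64(58.7)]
pale? [346  20  16  33 312] [0.565 0.236 0.017] [array([563.8, 237.1]), array([18.4, 34.3]), np.float64(4.4)]
pale? [348 144  58   9 376] [0.594 0.107 0.071] [array([606.6, 102.9]), array([78.1,  9.4]), np.float64(3.0)]
pale? [262 256  43  30 880] [ 0.48  -0.089  0.034] [array([480.4, -88.9]), array([60.7, 42.3]), np.float64(14.5)]
pale? [ 65 290  37  32 476] [-0.235 -0.496 -0.434] [array([ 146.3, -142.7]), array([85.4, 34.6]), np.float64(43.7)]
pale? [134 294  49  18 405] [ 0.268 -0.152  0.024] [array([ 273. , -145.6]), array([82.8, 28.1]), np.float64(8.6)]
pale? [ 82 302  39  47 633] [-0.159 -0.593 -0.434] [array([ 176.2, -197.9]), array([120.,  23.]), np.float64(48.5)]
```

View pics/w13.png

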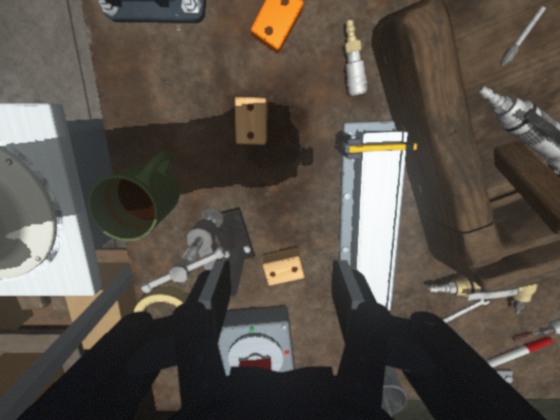

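Run:
```python
from meas import *
S=[]
for t in ('w10','w13'):
    f=np.load(f'/tmp/{t}.npz'); p,d=f['p'],f['d']; o=dict(ee_pos=f['pos'],tcp_rot=f['rot']); c,M=cam('wrist',o); W=pts(c,M,d); S.append(W[d>0])
f=np.load('/tmp/top0.npz'); c,M=cam('top'); W=pts(c,M,f['d']); S.append(W[f['d']>0])
S=np.concatenate(S)
print('max z by x (cols .64...76 step .01)')
for y in np.arange(-.14,.17,.03):
    r=[]
    for x in np.arange(.64,.77,.01):
        k=S[(abs(S[:,0]-x)<.005)&(abs(S[:,1]-y)<.015)&(S[:,2]<.45)]; r.append(int(1000*k[:,2].max()) if len(k) else -1)
    print(round(y,2),r)
```

```text
max z by x (cols .64...76 step .01)
-0.14 [49, 54, 14, 16, 5, 5, 7, 7, 7, 22, 24, 25, 28]
-0.11 [53, 51, 16, 12, 4, 7, 4, 8, 8, 4, 6, 17, 25]
-0.08 [52, 52, 16, 11, 6, 6, 5, 10, 51, 111, 126, 126, 120]
-0.05 [53, 48, 17, 9, 6, 8, 6, 64, 113, 133, 130, 132, 134]
-0.02 [52, 48, 15, 9, 5, 27, 89, 107, 108, 113, 119, 116, 129]
0.01 [50, 16, 16, 5, 40, 94, 110, 112, 108, 112, 108, 104, 103]
0.04 [52, 18, 14, 61, 99, 106, 107, 111, 110, 109, 101, 89, 133]
0.07 [54, 17, 74, 101, 108, 108, 109, 108, 110, 97, 79, 56, 125]
0.1 [72, 92, 99, 102, 106, 108, 104, 103, 94, 74, 51, 52, 89]
0.13 [85, 92, 96, 99, 100, 99, 97, 88, 71, 57, 79, 98, 96]
0.16 [94, 96, 96, 91, 94, 88, 78, 74, 76, 78, 80, 98, 98]
```

Run:
```python
from meas import *
for t in ('w1','w2','w4','w5','w8','w13','w12'):
  f=np.load(f'/tmp/{t}.npz'); p,d=f['p'],f['d']; o=dict(ee_pos=f['pos'],tcp_rot=f['rot']); c,M=cam('wrist',o); W=pts(c,M,d)
  L=(W-o['ee_pos'])@Rm(o['tcp_rot'])
  m=(d>0)&(d<.178)&(L[...,0]>.004)&(L[...,0]<.016)&(abs(L[...,1])<.06)&(np.arange(420)[:,None]>200)
  n,l,s,_=cv2.connectedComponentsWithStats(m.astype(np.uint8))
  for i in range(1,n):
    if s[i][4]>60: q=L[l==i]; k=q[q[:,2]>q[:,2].max()-.003]; print(t,s[i],'tip z',np.percentile(q[:,2],99).round(4),'y inner/outer',k[:,1].min().round(3),k[:,1].max().round(3))
```

```text
w1 [   98   270   370   150 19624] tip z -0.0279 y inner/outer -0.044 0.042
w1 [483 373  43  47 683] tip z -0.0842 y inner/outer 0.059 0.06
w1 [ 41 402  26  18 178] tip z -0.0916 y inner/outer -0.06 -0.059
w2 [274 236  22  23 414] tip z 0.0019 y inner/outer -0.005 0.007
w2 [   40   260   486   160 26072] tip z -0.0205 y inner/outer -0.03 0.031
w4 [273 245  23  24 456] tip z -0.0101 y inner/outer -0.005 0.007
w4 [   42   259   482   161 26699] tip z -0.0196 y inner/outer -0.026 0.026
w5 [ 182  227   91   33 1579] tip z 0.0132 y inner/outer -0.06 -0.044
w5 [ 298  227   85   33 1269] tip z 0.0134 y inner/outer 0.036 0.06
w5 [   41   258   485   162 27010] tip z -0.0187 y inner/outer -0.025 0.023
w5 [272 262  26  28 580] tip z -0.0284 y inner/outer -0.005 0.007
w8 [ 210  229   66   25 1228] tip z 0.0109 y inner/outer -0.043 -0.004
w8 [ 299  229   63   25 1154] tip z 0.011 y inner/outer 0.01 0.048
w8 [275 256  25  25 522] tip z -0.0214 y inner/outer -0.004 0.008
w8 [   41   258   484   162 27124] tip z -0.0189 y inner/outer -0.025 0.023
w13 [   40   261   486   159 25689] tip z -0.0209 y inner/outer -0.028 0.027
w12 [   43   245   483   175 31522] tip z 0.0022 y inner/outer -0.004 0.024
```

>>> drive_tool(
  plan=[
    [1,[-0.02,0.03,0],10],
    [1,[-0.02,0.036,0],10],
    [1,[0,0,0],10],
    [1,[0,0,0],10],
    [1,[0,0,0],10],
    [1,[0,0,0],10],
    [1,[0,0,-0.05],10],
    [1,[0,0,-0.05],10],
    [1,[0,0,-0.05],9],
    [1,[0,0,0],0],
  ],
)

```text
time: 20.35
ee_pos: [0.4338, 0.1365, 0.1347]
tcp_rot: [-179.9, -0.5, 179.3]
wrist_force: [-0.7, 0.6, 0.9]
opening: 0.0856
```

```bash
cat > blk.py <<'E'
from meas import *
import sys
p,d,o=snap('wrist',sys.argv[1]);print(o['ee_pos'].round(4),o['tcp_rot'].round(2),o['opening'])
c,M=cam('wrist',o);W=pts(c,M,d)
z=float(sys.argv[2]) if len(sys.argv)>2 else .035
m0=cv2.inRange(cv2.cvtColor(p,cv2.COLOR_RGB2HSV),(8,60,60),(28,220,255))>0
m=m0&(d>0)&(abs(W[...,2]-z)<.006)
n,l,s,_=cv2.connectedComponentsWithStats(cv2.morphologyEx(m.astype(np.uint8),cv2.MORPH_CLOSE,np.ones((5,5))))
for i in range(1,n):
    if s[i][4]>300: print(s[i],np.median(W[(l==i)&m],0).round(4),[np.round(q,1) for q in rect(l==i,c,M,z)])
E
python3 blk.py w14
```

```text
[0.4338 0.1365 0.1347] [-179.85   -0.45  179.25] 0.08557704844833182
[  94    0   67   47 1057] [0.2808 0.0184 0.0293] [array([287.8,  25.5]), array([48.3, 29.5]), np.float64(89.1)]
[ 250  187   68   44 2870] [0.4332 0.1367 0.0341] [array([433.5, 136.9]), array([59.2, 40.5]), np.float64(89.2)]
[ 374  211   76   63 2508] [0.4676 0.2497 0.0341] [array([468.6, 255.1]), array([61.7, 40.4]), np.float64(58.8)]
[  12  225   70   63 2405] [ 0.4753 -0.0851  0.034 ] [array([478.6, -86.5]), array([59.4, 44.4]), np.float64(14.2)]
[324 348  57  25 522] [0.6083 0.2079 0.0347] [array([606.9, 210.8]), array([16.8, 62.6]), np.float64(23.8)]
```

View pics/w14.png

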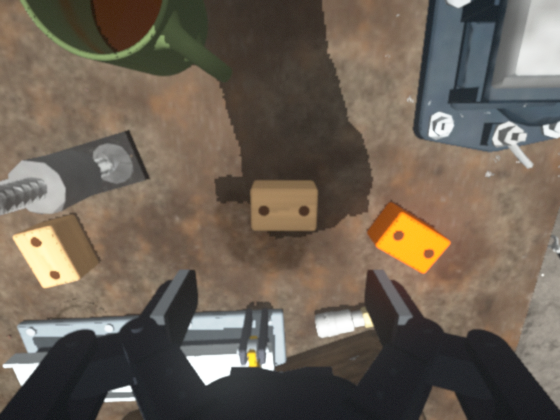

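>>> drive_tool(
  plan=[
    [1,[0,0,-0.05],0],
    [1,[0,0,-0.04],0],
    [1,[0,0,-0.025],0],
    [1,[0,0,-0.012],0],
    [1,[0,0,0],0],
  ],
)

```text
time: 21.02
ee_pos: [0.4369, 0.1374, 0.0132]
tcp_rot: [180.0, 0.1, 179.2]
wrist_force: [-0.4, 0.1, -0.7]
opening: 0.0854
```

```bash
python3 blk.py w15
```

```text
[0.4369 0.1374 0.0132] [1.7998e+02 6.0000e-02 1.7923e+02] 0.08541664081855835
[ 223  241  121   74 8445] [0.432  0.1371 0.0341] [array([432.6, 137. ]), array([58.2, 42. ]), np.float64(88.9)]
[ 441  281  119   89 1802] [0.4642 0.2447 0.0341] [array([464.8, 255.5]), array([64.1, 35.8]), np.float64(59.6)]
```

View pics/w15.png

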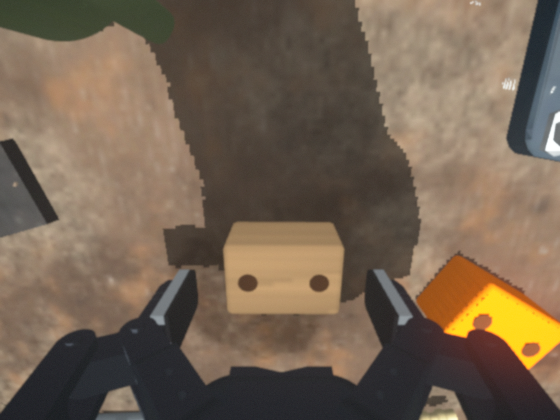

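>>> drive_tool(
  plan=[
    [1,[-0.003,0,-0.012],0],
    [1,[0,0,-0.006],0],
    [1,[0,0,-0.004],0],
    [1,[0,0,0],0],
  ],
)

```text
time: 21.58
ee_pos: [0.4329, 0.1371, -0.0103]
tcp_rot: [-180.0, -0.0, 179.3]
wrist_force: [-0.1, -0.7, 0.1]
opening: 0.0856
```

Below bench level by the stated TCP with no contact, which confirms that the fingertips really stand behind the reported TCP. Closing.

>>> drive_tool(
  plan=[
    [0,[0,0,0],0],
    [0,[0,0,0],0],
    [0,[0,0,0],0],
    [0,[0,0,0],0],
  ],
  grip_force=45,
)

```text
time: 22.08
ee_pos: [0.4334, 0.1373, -0.0095]
tcp_rot: [180.0, 0.0, 179.3]
wrist_force: [-0.1, 0.3, 4.5]
opening: 0.0595
```

```bash
python3 blk.py w16
```

```text
[ 0.4334  0.1373 -0.0095] [1.7999e+02 5.0000e-02 1.7931e+02] 0.059526702994890296
[  211   271   141    83 11119] [0.4317 0.1359 0.034 ] [array([432.1, 136. ]), array([61.6, 42.4]), np.float64(89.2)]
[ 479  314   81  106 1140] [0.4591 0.2411 0.0339] [array([465.3, 254.8]), array([70.8, 25.5]), np.float64(43.8)]
```

View pics/w16.png

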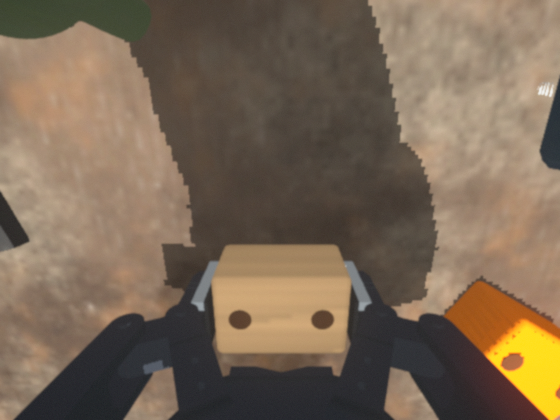

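>>> drive_tool(
  plan=[
    [0,[0,0,0.03],0],
    [0,[0,0,0.05],0],
    [0,[0,0,0.05],0],
    [0,[0.03,-0.02,0.03],0],
    [0,[0.04,-0.033,0],1],
    [0,[0.04,-0.034,0],1],
    [0,[0.04,-0.034,0],1],
    [0,[0.034,-0.032,0],0],
    [0,[0,0,0],0],
  ],
)

```text
time: 23.25
ee_pos: [0.6182, -0.0181, 0.148]
tcp_rot: [-180.0, -0.1, -177.9]
wrist_force: [-0.1, -0.0, 0.3]
opening: 0.0595
```

```bash
python3 blk.py w17 .18
```

```text
[ 0.6182 -0.0181  0.148 ] [-1.7999e+02 -1.4000e-01 -1.7785e+02] 0.059487134934760995
[ 215  257  133   17 1842] [ 0.6    -0.02    0.1804] [array([600.2, -20. ]), array([ 7.9, 60.1]), np.float64(1.4)]
```

View pics/w17.png

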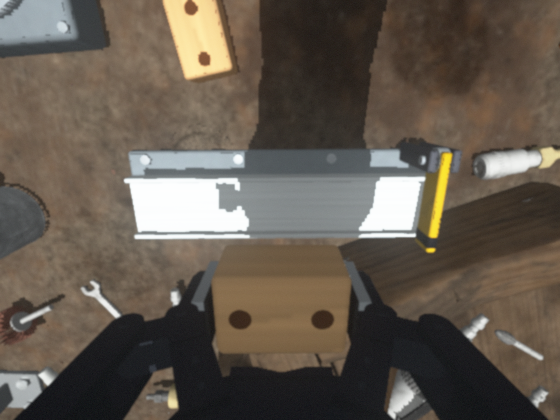

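```bash
python3 feed.py w17 | grep -E "lip|bed|white"
python3 - <<'E'
from meas import *
f=np.load('/tmp/w17.npz'); p,d=f['p'],f['d']; o=dict(ee_pos=f['pos'],tcp_rot=f['rot']); c,M=cam('wrist',o); W=pts(c,M,d)
# held block faces
h=cv2.cvtColor(p,cv2.COLOR_RGB2HSV); m=(d<.25)&(d>0)&(cv2.inRange(h,(8,60,60),(28,220,255))>0); k=W[m]; t=k[k[:,2]>k[:,2].max()-.006]; print(k.min(0),k.max(0)); print('top',t.min(0),t.max(0),len(t))
E
```

```text
lip [ 124  173  305   71 3033] [ 0.6167 -0.0156  0.0472] [array([619.6, -23.6]), array([ 66. , 263.1]), np.float64(2.4)]
lip [436 211  95  37 769] [0.6295 0.1635 0.0498] [array([630.1, 164.5]), array([10.3, 85. ]), np.float64(22.7)]
lip [355 245  70  27 519] [0.6633 0.0841 0.0497] [array([664.4,  84.6]), array([ 9.4, 65.6]), np.float64(23.3)]
bed [129 174 296   5 542] [ 0.5905 -0.0243  0.0398] [array([590.5, -24.6]), array([  2. , 262.1]), np.float64(2.5)]
bed [  130   182   294    53 14424] [ 0.62   -0.0236  0.0393] [array([620.8, -23.9]), array([ 49.6, 264.3]), np.float64(2.5)]
bed [437 207  85  31 460] [0.6269 0.1656 0.0399] [array([626.9, 165.3]), array([ 6.6, 77.8]), np.float64(23.0)]
bed [352 240  66  26 336] [0.6622 0.083  0.0398] [array([662.1,  82.4]), array([ 7.2, 63.6]), np.float64(22.0)]
white [ 125  178  124   54 5162] [ 0.623 -0.11   0.039] ((620.8723754882812, -104.3228530883789), (50.67485046386719, 108.12727355957031), 2.6194980144500732)
[ 0.45048198 -0.11648385  0.00742499] [0.74302512 0.21266514 0.24691636]
top [ 0.60108635 -0.04874237  0.24150358] [ 0.61071674 -0.04472477  0.24691636] 36
```

Run:
```python
from meas import *
for t in ('w10','w13','w17'):
    f=np.load(f'/tmp/{t}.npz'); p,d=f['p'],f['d']; o=dict(ee_pos=f['pos'],tcp_rot=f['rot']); c,M=cam('wrist',o); W=pts(c,M,d); W=W[d>0]
    for a,b in ((.575,.605),(.63,.66)):
        k=W[(W[:,0]>a)&(W[:,0]<b)&(abs(W[:,1]+.05)<.06)&(W[:,2]>.0452)&(W[:,2]<.052)]
        q=np.polyfit(k[:,1],k[:,0],1); print(t,len(k),'x at y=-.016',np.polyval(q,-.016).round(4),'slope deg',np.degrees(np.arctan(-q[0])).round(2), 'spread',np.std(k[:,0]-np.polyval(q,k[:,1])).round(4))
```

```text
w10 188 x at y=-.016 0.5901 slope deg 2.6 spread 0.0012
w10 194 x at y=-.016 0.6431 slope deg 2.5 spread 0.0012
w13 154 x at y=-.016 0.59 slope deg 2.28 spread 0.0012
w13 204 x at y=-.016 0.6428 slope deg 2.49 spread 0.0012
w17 662 x at y=-.016 0.5918 slope deg 2.37 spread 0.0012
w17 567 x at y=-.016 0.6445 slope deg 2.6 spread 0.0012
```

>>> drive_tool(
  plan=[
    [0,[0,0.001,-0.05],0],
    [0,[0,0,-0.04],0],
    [0,[0,0,-0.012],0],
    [0,[0,0,0],0],
  ],
)

```text
time: 23.8
ee_pos: [0.6166, -0.0143, 0.0484]
tcp_rot: [180.0, -0.0, -177.6]
wrist_force: [0.2, 0.2, -0.1]
opening: 0.0595
```

```bash
python3 blk.py w18 .087
python3 - <<'E'
from meas import *
f=np.load('/tmp/w18.npz'); p,d=f['p'],f['d']; o=dict(ee_pos=f['pos'],tcp_rot=f['rot']); c,M=cam('wrist',o); W=pts(c,M,d); W=W[d>0]
for a,b in ((.575,.605),(.63,.66)):
    k=W[(W[:,0]>a)&(W[:,0]<b)&(abs(W[:,1]+.016)<.12)&(abs(W[:,1]+.016)>.05)&(W[:,2]>.0452)&(W[:,2]<.052)]
    q=np.polyfit(k[:,1],k[:,0],1); print(len(k),'x at y=-.016',np.polyval(q,-.016).round(4),'slope deg',np.degrees(np.arctan(-q[0])).round(2))
k=W[(abs(W[:,0]-.617)<.04)&(abs(W[:,1]+.016)<.03)&(W[:,2]>.05)&(W[:,2]<.1)]
for z in np.arange(.05,.1,.006):
    q=k[abs(k[:,2]-z)<.003]
    if len(q): print(z.round(3),len(q),q.min(0).round(4),q.max(0).round(4))
E
```

```text
[ 0.6166 -0.0143  0.0484] [ 1.7999e+02 -3.0000e-02 -1.7765e+02] 0.05946734477279654
[  211   265   141    89 11260] [ 0.6122 -0.0157  0.0918] [array([618.7, -15.6]), array([47.7, 61.3]), np.float64(2.3)]
[ 520  374   40   46 1199] [0.6602 0.1174 0.0896] [array([668.3, 119.5]), array([33.4, 18.8]), np.float64(19.4)]
2146 x at y=-.016 0.5919 slope deg 2.18
1410 x at y=-.016 0.6459 slope deg 1.31
0.056 3 [0.598  0.0061 0.0589] [0.5985 0.0124 0.059 ]
0.062 528 [ 0.5968 -0.0456  0.0591] [0.6006 0.0127 0.065 ]
0.068 656 [ 0.5968 -0.0456  0.065 ] [0.6005 0.0125 0.071 ]
0.074 740 [ 0.5964 -0.0455  0.071 ] [0.6007 0.0127 0.077 ]
0.08 833 [ 0.5968 -0.0455  0.077 ] [0.6005 0.0126 0.083 ]
0.086 984 [ 0.5967 -0.0456  0.083 ] [0.637  0.0132 0.089 ]
0.092 10674 [ 0.5968 -0.046   0.089 ] [0.6405 0.014  0.095 ]
0.098 213 [ 0.6035 -0.046   0.095 ] [0.6284 0.014  0.0994]
```

View pics/w18.png

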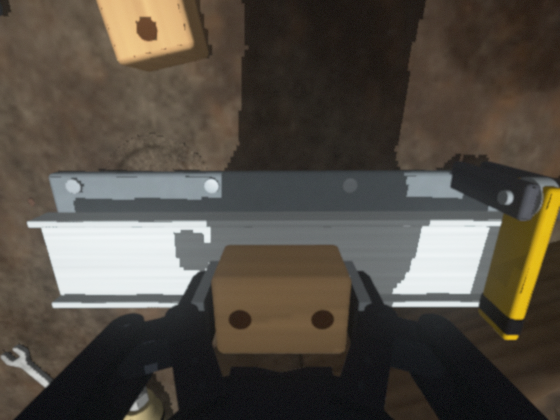

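>>> drive_tool(
  plan=[
    [0,[0,0,-0.008],0],
    [0,[0,0,-0.006],0],
    [0,[0,0,-0.002],0],
    [0,[0,0,0],0],
  ],
)

```text
time: 24.35
ee_pos: [0.617, -0.0149, 0.0319]
tcp_rot: [180.0, -0.0, -177.7]
wrist_force: [-0.4, 0.3, -1.3]
opening: 0.0595
```

>>> drive_tool(
  plan=[
    [0,[0,0,-0.001],0],
    [0,[0,0,0],0],
    [0.85,[0,0,0],0],
    [0.85,[0,0,0],0],
    [0.85,[0,0,0],0],
    [0.85,[0,0,0.03],0],
    [0.85,[0,0,0.05],0],
    [0.85,[0,0,0.05],0],
    [1,[0,0,0],0],
  ],
)

```text
time: 25.48
ee_pos: [0.6189, -0.0149, 0.1659]
tcp_rot: [-180.0, 0.4, -177.7]
wrist_force: [-0.2, 0.2, -1.3]
opening: 0.0853
```

```bash
python3 blk.py w19 .075
```

```text
[ 0.6189 -0.0149  0.1659] [-179.97    0.42 -177.69] 0.08529181863883761
[415 148  23  81 785] [0.5937 0.106  0.071 ] [array([595.2, 103.8]), array([69.6,  9.2]), np.float64(1.6)]
[ 247  187   69   45 2998] [ 0.6167 -0.0157  0.0741] [array([617.5, -16.1]), array([40.2, 57.9]), np.float64(2.3)]
[ 219  207  341  120 3533] [0.6588 0.1047 0.0754] [array([673.3,  73.7]), array([ 15. , 325.9]), np.float64(23.0)]
```

View pics/w19.png

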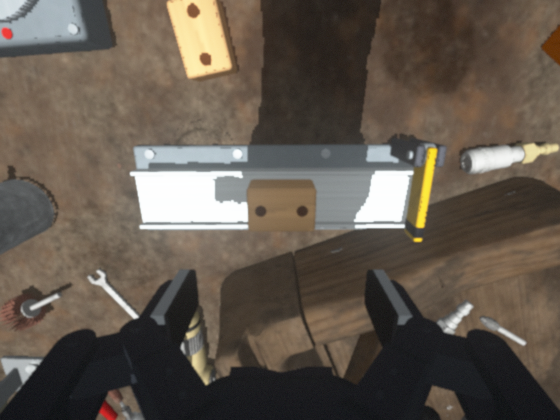

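>>> drive_tool(
  plan=[
    [1,[0,-0.02,0.03],10.2],
    [1,[-0.02,-0.03,0.02],10.2],
    [1,[-0.02,-0.024,0],10.2],
    [1,[-0.02,0,0],10.2],
    [1,[-0.02,0,0],10.2],
    [1,[-0.02,0,0],10.2],
    [1,[-0.02,0,0],10.2],
    [1,[-0.017,0,0],10.2],
    [1,[0,0,0],10.2],
    [1,[0,0,0],10.2],
  ],
)

```text
time: 26.78
ee_pos: [0.4795, -0.0888, 0.2097]
tcp_rot: [179.9, 0.0, -75.4]
wrist_force: [-0.7, -0.4, 0.4]
opening: 0.0851
```

```bash
python3 blk.py w20
```

```text
[ 0.4795 -0.0888  0.2097] [ 1.7991e+02  4.0000e-02 -7.5360e+01] 0.0851183304180694
[ 252  168   54   35 1803] [ 0.4814 -0.091   0.0342] [array([481.4, -90.7]), array([59.2, 39.5]), np.float64(14.5)]
```

View pics/w20.png

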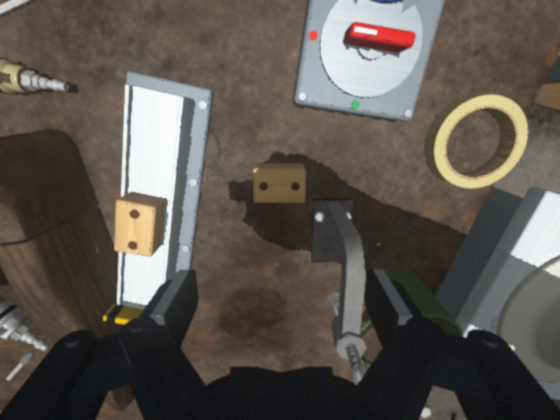

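Run:
```python
from meas import *
f=np.load('/tmp/w20.npz'); p,d=f['p'],f['d']; o=dict(ee_pos=f['pos'],tcp_rot=f['rot']); c,M=cam('wrist',o); W=pts(c,M,d)
for u,v in [(314,200),(350,199),(314,262),(330,200),(330,206),(318,216)]: print(u,v,W[v,u].round(3),ray(c,M,u,v,.012).round(3))
cv2.imwrite('pics/w20c.png',cv2.resize(p[140:290,220:400,::-1],None,fx=4,fy=4,interpolation=cv2.INTER_CUBIC))
```

```text
314 200 [ 0.433 -0.077  0.008] [ 0.433 -0.078  0.012]
350 199 [ 0.389 -0.089  0.005] [ 0.391 -0.09   0.012]
314 262 [0.408 0.005 0.011] [0.409 0.005 0.012]
330 200 [ 0.414 -0.082  0.009] [ 0.414 -0.083  0.012]
330 206 [ 0.415 -0.079  0.024] [ 0.412 -0.075  0.012]
318 216 [ 0.424 -0.061  0.018] [ 0.422 -0.059  0.012]
```

View pics/w20c.png

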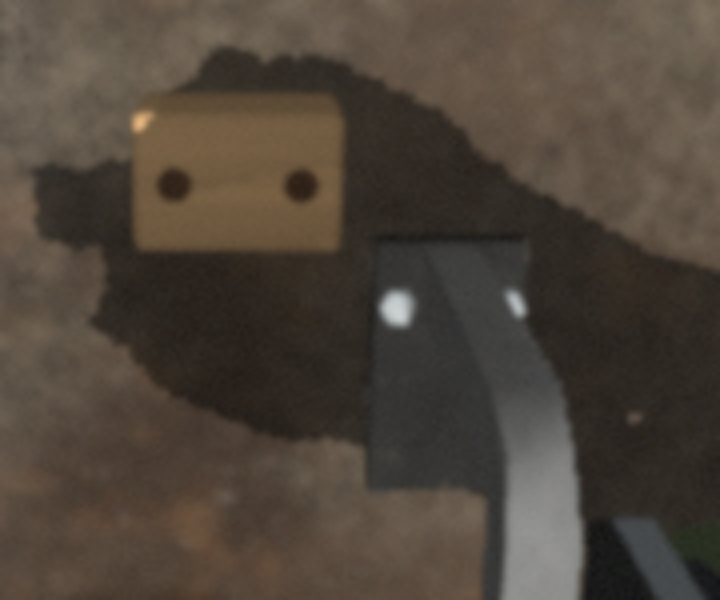

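>>> drive_tool(
  plan=[
    [0.85,[0.0025,-0.005,0],0],
    [0.85,[0,0,-0.05],0],
    [0.85,[0,0,-0.06],0],
    [0.85,[0,0,-0.04],0],
    [0.85,[0,0,-0.02],0],
    [0.85,[0,0,0],0],
  ],
)

```text
time: 27.58
ee_pos: [0.4813, -0.0938, 0.0391]
tcp_rot: [179.8, 0.1, -75.9]
wrist_force: [0.1, 0.2, 0.6]
opening: 0.0727
```

```bash
python3 blk.py w21
```

```text
[ 0.4813 -0.0938  0.0391] [ 1.7981e+02  9.0000e-02 -7.5880e+01] 0.0726941211430131
[ 227  232  103   63 5868] [ 0.4818 -0.093   0.0341] [array([481.8, -92.2]), array([58.6, 41.3]), np.float64(13.9)]
```

View pics/w21.png

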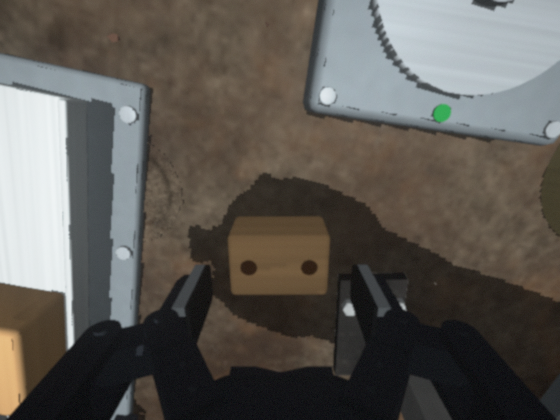

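>>> drive_tool(
  plan=[
    [0.85,[0,0,-0.02],0],
    [0.85,[0,0,-0.015],0],
    [0.85,[0,0,-0.008],0],
    [0.85,[0,0,0],0],
  ],
)

```text
time: 28.12
ee_pos: [0.4825, -0.0938, -0.0021]
tcp_rot: [180.0, 0.0, -75.7]
wrist_force: [1.0, -0.0, 0.2]
opening: 0.0722
```

```bash
python3 blk.py w22
```

```text
[ 0.4825 -0.0938 -0.0021] [ 1.7998e+02  1.0000e-02 -7.5710e+01] 0.07217132146901074
[ 214  268  133   78 9772] [ 0.4821 -0.0935  0.0342] [array([482.1, -93. ]), array([58.1, 42.1]), np.float64(14.1)]
```

View pics/w22.png

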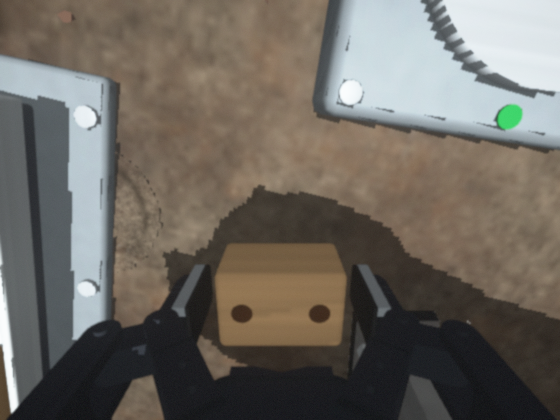

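>>> drive_tool(
  plan=[
    [0.85,[0,0,-0.006],0],
    [0.85,[0,0,0],0],
    [0,[0,0,0],0],
    [0,[0,0,0],0],
    [0,[0,0,0],0],
    [0,[0,0,0],0],
  ],
  grip_force=45,
)

```text
time: 28.92
ee_pos: [0.4828, -0.0939, -0.0077]
tcp_rot: [-180.0, -0.0, -75.7]
wrist_force: [-0.6, 0.3, 4.3]
opening: 0.0593
```

```bash
python3 blk.py w23
```

```text
[ 0.4828 -0.0939 -0.0077] [-1.7997e+02 -1.0000e-02 -7.5690e+01] 0.05933264248543997
[  212   274   139    81 10457] [ 0.482  -0.0938  0.0341] [array([482. , -93.4]), array([58.4, 42.4]), np.float64(14.2)]
```

>>> drive_tool(
  plan=[
    [0,[0,0,0.03],0],
    [0,[0,0,0.05],0],
    [0,[0,0,0.05],0],
    [0,[0.02,0,0.02],-5],
    [0,[0.03,-0.01,0],-10],
    [0,[0.03,-0.012,0],-10],
    [0,[0.03,0,0],-10],
    [0,[0.027,0,0],-10],
    [0,[0,0,0],-10],
    [0,[0,0,0],-10],
  ],
)

```text
time: 30.22
ee_pos: [0.6196, -0.1157, 0.1409]
tcp_rot: [179.9, -0.1, -141.0]
wrist_force: [0.0, -0.6, -0.8]
opening: 0.059
```

>>> drive_tool(
  plan=[
    [0,[0,0,0],-10],
    [0,[0,0,0],-10],
    [0,[0,0,0],-10],
    [0,[0,0,0],-6.9],
    [0,[0,0,0],0],
  ],
)

```text
time: 30.85
ee_pos: [0.6194, -0.1158, 0.1414]
tcp_rot: [180.0, -0.1, -177.5]
wrist_force: [-0.2, -0.5, -1.0]
opening: 0.0592
```

```bash
python3 blk.py w24 .18
```

```text
[ 0.6194 -0.1158  0.1414] [ 1.7999e+02 -6.0000e-02 -1.7754e+02] 0.05922163542546292
[  212   270   139    85 11090] [ 0.619  -0.1172  0.183 ] [array([ 623. , -116.9]), array([45.9, 61.5]), np.float64(2.4)]
```

View pics/w24.png

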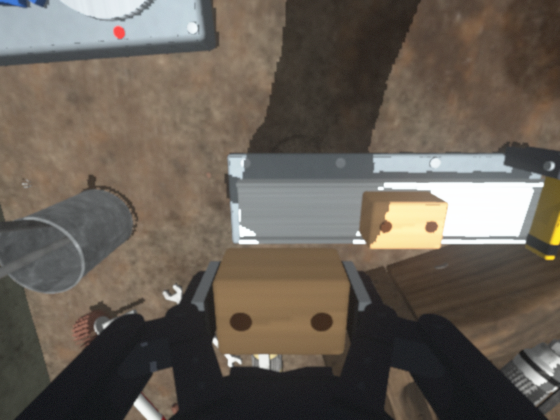

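>>> drive_tool(
  plan=[
    [0,[0,0,-0.045],0],
    [0,[0,0,-0.03],0],
    [0,[0,0,-0.012],0],
    [0,[0,0,0],0],
  ],
)

```text
time: 31.4
ee_pos: [0.6194, -0.1158, 0.0548]
tcp_rot: [180.0, -0.1, -177.5]
wrist_force: [0.9, 0.4, -1.1]
opening: 0.0589
```

```bash
python3 blk.py w25 .09
python3 - <<'E'
from meas import *
f=np.load('/tmp/w25.npz'); p,d=f['p'],f['d']; o=dict(ee_pos=f['pos'],tcp_rot=f['rot']); c,M=cam('wrist',o); W=pts(c,M,d); W=W[d>0]
k=W[(W[:,0]>.575)&(W[:,0]<.605)&(abs(W[:,1]+.06)<.09)&(W[:,2]>.0452)&(W[:,2]<.0515)]
q=np.polyfit(k[:,1],k[:,0],1); print(len(k),'lip x at y=-.116',np.polyval(q,-.116).round(4),'slope deg',np.degrees(np.arctan(-q[0])).round(2))
k=W[(abs(W[:,0]-.6)<.012)&(abs(W[:,1]+.116)<.028)&(W[:,2]>.06)&(W[:,2]<.08)]
q=np.polyfit(k[:,1],k[:,0],1); print('block face x at -.116',np.polyval(q,-.116).round(4),np.degrees(np.arctan(-q[0])).round(2),len(k),k[:,2].min())
k=W[(abs(W[:,0]-.617)<.02)&(abs(W[:,2]-.075)<.003)&(W[:,1]>-.08)&(W[:,1]<.06)]; print('block1 y',k[:,1].min(),k[:,1].max())
E
```

```text
[ 0.6194 -0.1158  0.0548] [ 1.7999e+02 -5.0000e-02 -1.7752e+02] 0.05889303935528216
[  212   265   139    90 10096] [ 0.6055 -0.1173  0.095 ] [array([ 624.3, -116.9]), array([49.7, 62.5]), np.float64(2.4)]
2716 lip x at y=-.116 0.5963 slope deg 1.48
block face x at -.116 0.6038 2.18 1633 0.06280579916426246
block1 y -0.07952167874990995 0.014014870138344349
```

View pics/w25.png

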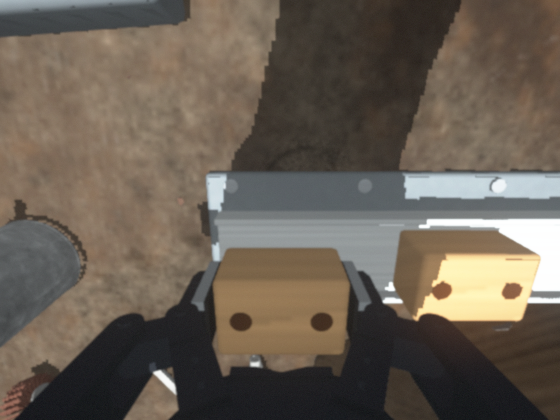

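>>> drive_tool(
  plan=[
    [0,[-0.0015,0,-0.01],0],
    [0,[0,0,-0.007],0],
    [0,[0,0,-0.004],0],
    [0,[0,0,0],0],
  ],
)

```text
time: 31.95
ee_pos: [0.6179, -0.1158, 0.0337]
tcp_rot: [180.0, -0.0, -177.6]
wrist_force: [-0.4, 0.8, -0.4]
opening: 0.0594
```

>>> drive_tool(
  plan=[
    [0,[0,0,-0.001],0],
    [0.8,[0,0,0],0],
    [0.8,[0,0,0],0],
    [0.8,[0,0,0],0],
    [0.8,[0,0,0.03],0],
    [0.8,[0,0,0.05],0],
    [0.8,[0,0,0.06],0],
    [0.8,[0,0,0],0],
  ],
)

```text
time: 32.95
ee_pos: [0.6201, -0.1162, 0.1791]
tcp_rot: [-179.9, 0.5, -177.6]
wrist_force: [0.6, 0.8, -0.9]
opening: 0.0682
```

```bash
python3 blk.py w26 .075
```

```text
[ 0.6201 -0.1162  0.1791] [-179.89    0.49 -177.59] 0.0682175201613908
[516 150  32  77 778] [0.5939 0.1055 0.0709] [array([595.6, 102.1]), array([69.7, 10. ]), np.float64(1.8)]
[ 249  186   66   43 2738] [ 0.621  -0.1171  0.0741] [array([ 621.4, -117.1]), array([40.3, 58.1]), np.float64(2.4)]
[ 357  186   69   43 2735] [ 0.6173 -0.0182  0.0741] [array([617.3, -18.5]), array([40.2, 59.5]), np.float64(2.4)]
[ 387  234  173   62 1837] [0.6735 0.0718 0.0754] [array([674.4,  69.4]), array([ 14.4, 164.8]), np.float64(22.9)]
[316 300  32  32 331] [ 0.7299 -0.0633  0.0751] [array([735.3, -63.7]), array([19. , 45.6]), np.float64(49.1)]
```

View pics/w26.png

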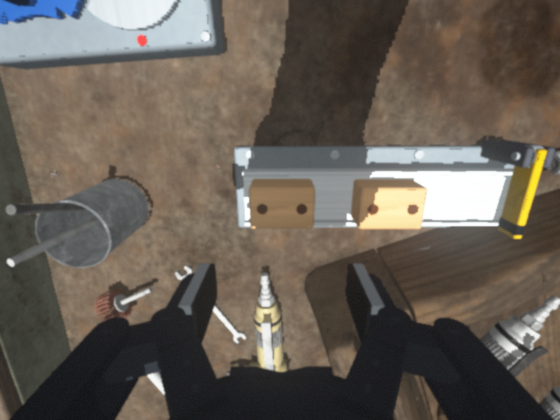

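>>> drive_tool(
  plan=[
    [0,[0.002,-0.03,0],0],
    [0,[0.002,-0.038,0],0],
    [0,[0,0,0],0],
    [0,[0,0,-0.05],0],
    [0,[0,0,-0.05],0],
    [0,[0,0,-0.03],0],
    [0,[0,0,0],0],
  ],
)

```text
time: 33.88
ee_pos: [0.62, -0.1825, 0.0396]
tcp_rot: [179.9, -0.3, -177.6]
wrist_force: [0.1, 0.3, 1.0]
opening: -0.0001
```

```bash
python3 blk.py w27 .075
```

```text
[ 0.62   -0.1825  0.0396] [ 179.88   -0.33 -177.56] -0.00010972642057581931
[ 356  268  135   77 7322] [ 0.6176 -0.1183  0.074 ] [array([ 620. , -119.5]), array([41.9, 59.5]), np.float64(2.3)]
```

View pics/w27.png

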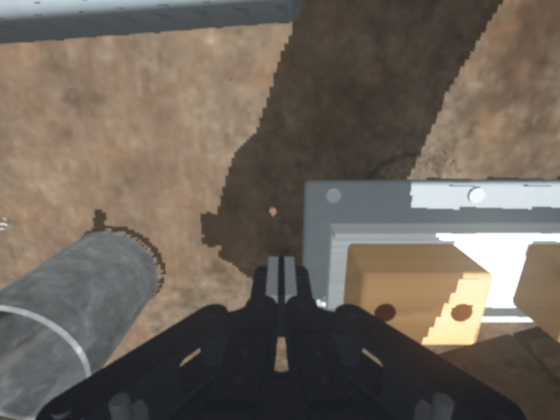

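Run:
```python
from meas import *
f=np.load('/tmp/w27.npz'); p,d=f['p'],f['d']; o=dict(ee_pos=f['pos'],tcp_rot=f['rot']); c,M=cam('wrist',o); W=pts(c,M,d)
L=(W-o['ee_pos'])@Rm(o['tcp_rot']); g=(d>0)&(p.max(2)<60)&(d<.15)
for a in np.arange(.008,.07,.006):
    k=L[g&(L[...,1]>-a-.003)&(L[...,1]<-a+.003)]; 
    if len(k): print(round(a,3),'max tool z',np.percentile(k[:,2],99).round(3),'x',k[:,0].min().round(3),k[:,0].max().round(3))
```

```text
0.008 max tool z -0.024 x -0.008 0.021
0.014 max tool z -0.022 x 0.006 0.021
0.02 max tool z -0.05 x -0.002 0.021
0.026 max tool z -0.054 x -0.011 0.015
0.032 max tool z -0.056 x -0.011 0.014
0.038 max tool z -0.061 x -0.011 0.014
0.044 max tool z -0.069 x -0.007 0.014
0.05 max tool z -0.076 x 0.005 0.014
0.056 max tool z -0.082 x 0.011 0.015
0.062 max tool z -0.089 x 0.011 0.014
```

>>> drive_tool(
  plan=[
    [0,[0.003,0.0,-0.001],0],
    [0,[0,0.01,0],0],
    [0,[-0.0004,0.01,0],0],
    [0,[-0.0004,0.01,0],0],
    [0,[-0.0004,0.01,0],0],
    [0,[-0.0004,0.01,0],0],
    [0,[-0.0005,0.01,0],0],
    [0,[-0.0004,0.01,0],0],
    [0,[-0.0004,0.01,0],0],
    [0,[0,0,0],0],
  ],
)

```text
time: 35.17
ee_pos: [0.6222, -0.103, 0.042]
tcp_rot: [180.0, -0.0, -177.5]
wrist_force: [-0.0, -0.3, -0.0]
opening: 0.0001
```

```bash
python3 blk.py w28 .075
```

```text
[ 0.6222 -0.103   0.042 ] [ 1.7998e+02 -1.0000e-02 -1.7753e+02] 0.00014127583946377628
[  309   254   251    80 17149] [ 0.6145 -0.0269  0.074 ] [array([616.6, -31.8]), array([ 42.3, 119.8]), np.float64(1.7)]
[516 389  44  31 942] [0.6858 0.0414 0.0739] [array([686.3,  38.7]), array([23.5, 22.2]), np.float64(19.5)]
```

View pics/w28.png

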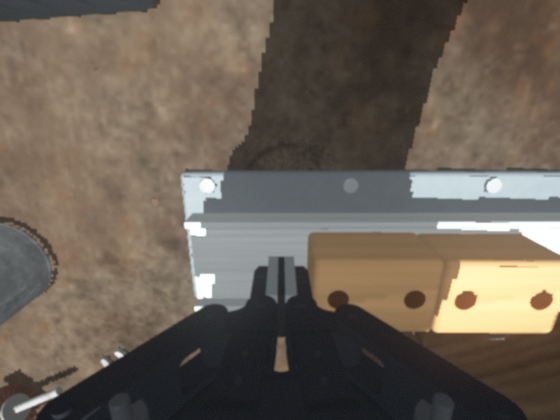

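>>> drive_tool(
  plan=[
    [0,[-0.001,0.01,0],0],
    [0,[-0.0004,0.01,0],0],
    [0,[-0.0004,0.01,0],0],
    [0,[-0.0004,0.01,0],0],
    [0,[-0.0004,0.01,0],0],
    [0,[-0.0004,0.01,0],0],
    [0,[-0.0004,0.005,0],0],
    [0,[0,0,0],0],
  ],
)

```text
time: 36.22
ee_pos: [0.6188, -0.0384, 0.0421]
tcp_rot: [180.0, 0.0, -177.6]
wrist_force: [-1.0, 0.1, -0.5]
opening: 0.0002
```

```bash
python3 blk.py w29 .075
```

```text
[ 0.6188 -0.0384  0.0421] [ 179.99    0.   -177.56] 0.00024369602937437195
[  311   255   249    79 16779] [0.6109 0.039  0.074 ] [array([613.5,  33.1]), array([ 42.6, 118.9]), np.float64(1.9)]
[495 364  65  29 871] [0.6641 0.0925 0.0743] [array([663.4,  91.6]), array([15.1, 32.8]), np.float64(29.3)]
```

View pics/w29.png

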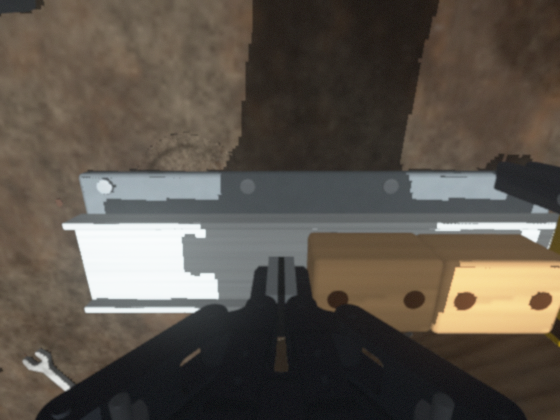

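>>> drive_tool(
  plan=[
    [0,[-0.0002,0.004,0],0],
    [0,[-0.0001,0.003,0],0],
    [0,[0,0.002,0],0],
    [0,[0,0,0],0],
  ],
)

```text
time: 36.78
ee_pos: [0.6185, -0.0296, 0.0421]
tcp_rot: [180.0, 0.0, -177.6]
wrist_force: [0.4, 0.6, 1.2]
opening: 0.0001
```

>>> drive_tool(
  plan=[
    [0,[0,0.001,0],0],
    [0,[0,0.001,0],0],
    [0,[0,0.001,0],0],
    [0,[0,0,0],0],
  ],
)

```text
time: 37.28
ee_pos: [0.6188, -0.0281, 0.0422]
tcp_rot: [-179.9, 0.0, -177.6]
wrist_force: [0.9, -7.2, -0.8]
opening: -0.0001
```

>>> drive_tool(
  plan=[
    [0,[0,0,0],0],
    [0,[0,-0.005,0],0],
    [0,[0,-0.02,0],0],
    [0,[0,-0.01,0.04],0],
    [0,[0,-0.01,0.05],0],
    [0.35,[0,-0.01,0.05],0],
    [0.35,[0,0,0.02],0],
    [0.35,[0,0,0],0],
  ],
)

```text
time: 38.28
ee_pos: [0.6191, -0.0829, 0.2037]
tcp_rot: [-180.0, 0.2, -177.6]
wrist_force: [0.3, 0.2, -0.1]
opening: 0.0302
```

```bash
python3 blk.py w30 .075
python3 - <<'E'
import cv2;a=cv2.imread('pics/w30.png');cv2.imwrite('pics/w30c.png',cv2.resize(a[120:270,210:510],None,fx=2.6,fy=2.6,interpolation=cv2.INTER_CUBIC))
E
```

```text
[ 0.6191 -0.0829  0.2037] [-1.7998e+02  1.7000e-01 -1.7763e+02] 0.030152217946206376
[ 348  146  140   83 5482] [0.6133 0.0503 0.0739] [array([604.8,  44.7]), array([ 82.3, 126.4]), np.float64(3.1)]
[ 340  208  220   77 2111] [0.6599 0.1027 0.0753] [array([666.3,  89.6]), array([ 13.5, 227.1]), np.float64(22.9)]
```

View pics/w30c.png

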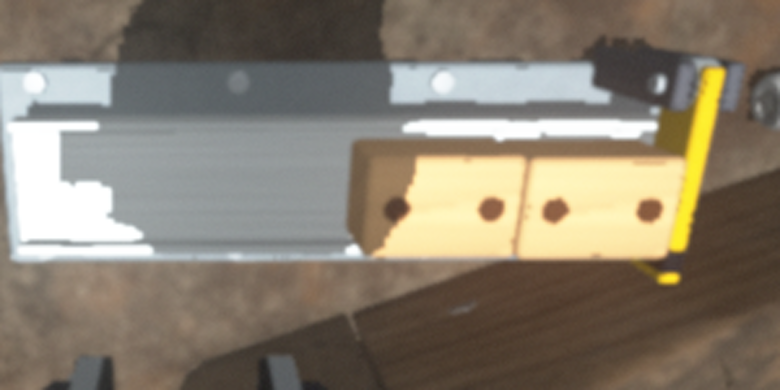

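Run:
```python
from meas import *
p,d,o=snap('top','t2'); c,M=cam('top'); W=pts(c,M,d)
for i,s,ct,m in mask_blobs(p,(8,50,110),(25,200,255),90):
    k=W[m&(d>0)]; w=np.median(k,0)
    if -.1<w[0]<1.2 and abs(w[1])<.8: print(s,w.round(3))
cv2.imwrite('pics/t2c.png',cv2.resize(p[:330,120:520,::-1],None,fx=2,fy=1.8,interpolation=cv2.INTER_CUBIC))
```

```text
[346  47  26  22 267] [1.126 0.005 0.022]
[ 392   91  113  216 2873] [ 0.809 -0.42   0.107]
[357 133  15  23 162] [ 0.876 -0.134  0.03 ]
[ 440  143  120  277 2780] [ 0.636 -0.624  0.196]
[423 146  23  36 247] [ 0.832 -0.329  0.247]
[244 171  20  22 156] [0.608 0.102 0.072]
[176 187  21  24 283] [0.47  0.258 0.033]
[541 212  19  48 465] [ 0.744 -0.644  0.33 ]
[531 268  19  16 105] [ 0.693 -0.699  0.196]
[447 282  24  56 147] [ 0.67  -0.773 -0.681]
[536 297  17  13 110] [ 0.602 -0.689  0.308]
[272 310  37  39 612] [ 0.277 -0.194  0.023]
[498 346  41  47 555] [ 0.466 -0.737  0.195]
[497 375  28  26 284] [ 0.398 -0.726  0.196]
```

View pics/t2c.png

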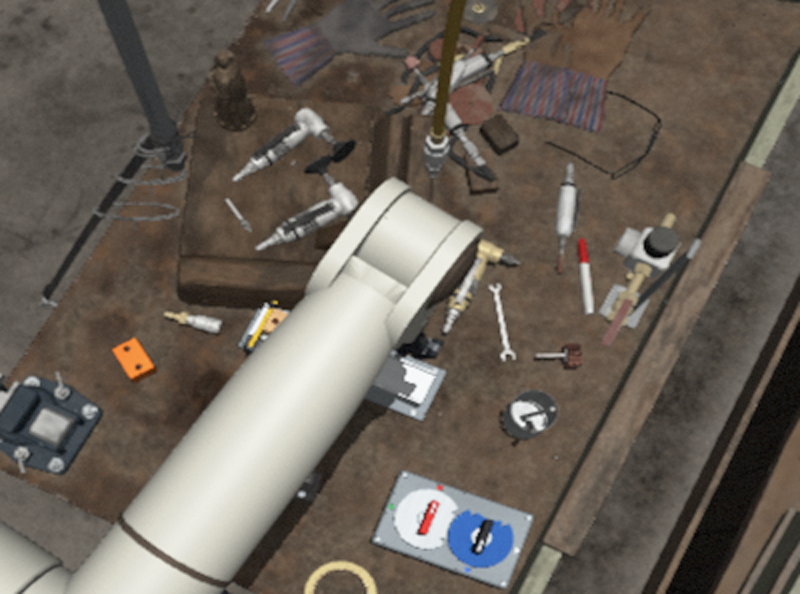

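>>> drive_tool(
  plan=[
    [0.35,[-0.035,-0.03,0.02],0.8],
    [0.35,[-0.036,-0.05,0],1],
    [0.35,[-0.036,-0.05,0],1],
    [0.35,[-0.036,-0.055,0],0],
    [0.35,[-0.033,-0.057,0],0],
    [0.35,[0,0,0],0],
  ],
)

```text
time: 39.12
ee_pos: [0.4432, -0.3211, 0.2201]
tcp_rot: [179.9, -0.1, -175.1]
wrist_force: [0.5, 0.3, 0.1]
opening: 0.0302
```

```bash
python3 bars.py w31
```

```text
[ 0.4432 -0.3211  0.2201] [ 1.7992e+02 -1.3000e-01 -1.7508e+02]
bar [348 168  16  53 675] [ 0.4332 -0.2487  0.0872] [array([ 433.3, -249.1]), array([53.6, 13.2]), np.float64(6.0)]
bar [270 170  13  53 621] [ 0.4418 -0.3271  0.0877] [array([ 441.9, -327.2]), array([53.7, 11.8]), np.float64(4.9)]
```

View pics/w31.png

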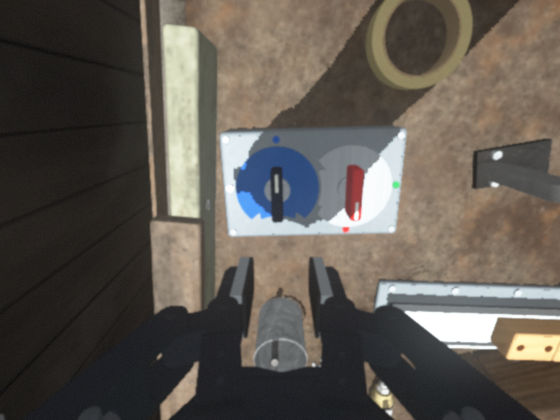

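>>> drive_tool(
  plan=[
    [0.35,[0,-0.0055,-0.05],0],
    [0.35,[0,0,-0.05],0],
    [0.35,[0,0,-0.04],0],
    [0.35,[0,0,-0.018],0],
    [0.35,[0,0,0],0],
  ],
)

```text
time: 39.8
ee_pos: [0.4458, -0.3227, 0.063]
tcp_rot: [179.9, -0.1, -174.7]
wrist_force: [0.9, 0.1, 0.2]
opening: 0.0303
```

```bash
python3 bars.py w32
```

```text
[ 0.4458 -0.3227  0.063 ] [ 1.7991e+02 -9.0000e-02 -1.7472e+02]
bar [ 413  226   45  100 2893] [ 0.4317 -0.2496  0.0867] [array([ 432.3, -250.8]), array([55.2, 15.2]), np.float64(6.2)]
bar [ 263  228   26  101 2329] [ 0.4398 -0.3271  0.0875] [array([ 440.6, -326.9]), array([55.9, 11.7]), np.float64(6.1)]
bar [217 261  36  61 791] [ 0.4405 -0.3448  0.0906] [array([ 448.5, -346.7]), array([34.5, 17.2]), np.float64(3.4)]
bar [309 261  35  61 783] [ 0.4369 -0.3049  0.0906] [array([ 444.4, -301.8]), array([34.6, 16.8]), np.float64(7.0)]
```

View pics/w32.png

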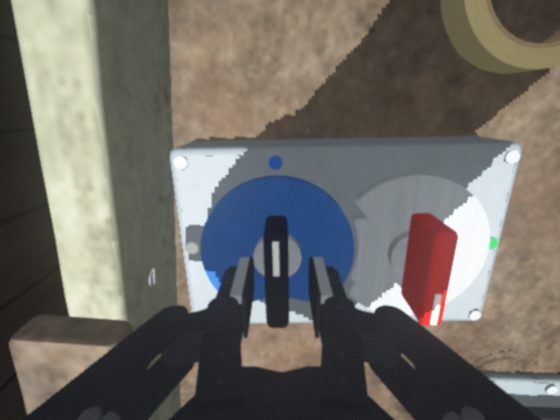

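>>> drive_tool(
  plan=[
    [0.35,[-0.003,-0.003,-0.0085],0],
    [0.35,[0,0,0],0],
    [0,[0,0,0],0],
    [0,[0,0,0],0],
    [0,[0,0,0],0],
  ],
  grip_force=60,
)

```text
time: 40.48
ee_pos: [0.443, -0.3255, 0.0563]
tcp_rot: [179.9, 0.0, -174.7]
wrist_force: [-2.2, 8.0, 6.6]
opening: 0.0107
```

>>> drive_tool(
  plan=[
    [0,[0,0,0],5],
    [0,[0,0,0],9],
    [0,[0,0,0],9],
    [0,[0,0,0],9],
    [0,[0,0,0],9],
    [0,[0,0,0],9],
    [0,[0,0,0],9],
  ],
)

```text
time: 41.35
ee_pos: [0.4435, -0.3261, 0.0563]
tcp_rot: [-179.9, 0.1, -115.5]
wrist_force: [1.3, 4.2, 2.4]
opening: 0.0107
```

>>> drive_tool(
  plan=[
    [0,[0,0,0],9],
    [0,[0,0,0],9],
    [0,[0,0,0],9],
    [0,[0,0,0],4.5],
    [0,[0,0,0],0],
  ],
)

```text
time: 41.98
ee_pos: [0.444, -0.3262, 0.0564]
tcp_rot: [-179.9, 0.0, -84.2]
wrist_force: [3.0, 4.2, 2.2]
opening: 0.011
```

```bash
python3 -c "
from h import *
o=monitor.get_obs();print(o['tcp_rot'],o['torque'],o['wrist_force'])"
```

```text
[-1.79857678e+02  3.83702928e-02 -8.41801882e+01] [ 0.92788047 -0.77124826  0.05636134] [2.95794761 4.16184451 2.2162143 ]
```

>>> drive_tool(
  plan=[
    [0.35,[0,0,0],0],
    [0.35,[0,0,0],0],
    [0.35,[0,0,0],0],
    [0.35,[0,0,0.04],0],
    [0.35,[0,0,0.05],0],
    [0.35,[0,0,0.06],0],
    [0.35,[0,0,0],0],
  ],
)

```text
time: 42.85
ee_pos: [0.4443, -0.3279, 0.2108]
tcp_rot: [-179.7, -0.3, -84.3]
wrist_force: [-0.2, -0.3, -0.6]
opening: 0.0296
```

```bash
python3 bars.py w33
python3 - <<'E'
from meas import *
f=np.load('/tmp/w33.npz'); p,d=f['p'],f['d']; o=dict(ee_pos=f['pos'],tcp_rot=f['rot']); c,M=cam('wrist',o); W=pts(c,M,d)
k=(d>0)&(W[...,2]>.036)&(W[...,2]<.06)&(W[...,0]>.36)&(W[...,0]<.52)&(W[...,1]<-.17)&(W[...,1]>-.41)
n,l,s,_=cv2.connectedComponentsWithStats(k.astype(np.uint8)); i=1+np.argmax(s[1:,4]); print(rect(l==i,c,M,.05))
E
```

```text
[ 0.4443 -0.3279  0.2108] [-179.67   -0.31  -84.3 ]
bar [275 175  13  54 641] [ 0.4438 -0.3281  0.0878] [array([ 444.1, -327.8]), array([11.3, 53.6]), np.float64(6.0)]
bar [257 267  51  14 619] [ 0.4354 -0.2488  0.0868] [array([ 435.5, -249.7]), array([52.8, 15.6]), np.float64(5.8)]
((439.73126220703125, -290.48565673828125), (119.87403106689453, 197.6289825439453), 6.160043239593506)
```

View pics/w33.png

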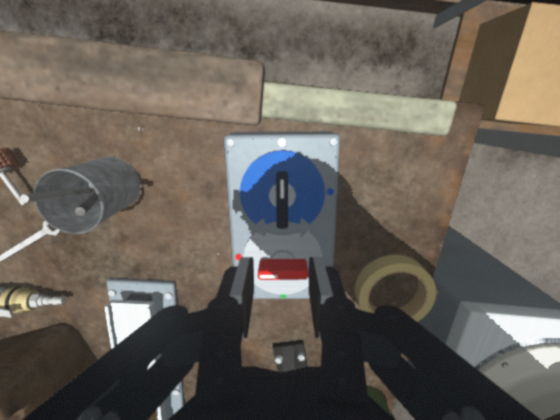

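>>> drive_tool(
  plan=[
    [0.35,[0,0.03,0],-10],
    [0.35,[-0.005,0.03,0],-10],
    [0.35,[-0.004,0.02,0],-10],
    [0.35,[0,0,0],-10],
    [0.35,[0,0,0],-10],
    [0.35,[0,0,0],-10],
    [0.35,[0,0,0],-10],
    [0.35,[0,0,0],-10],
    [0.35,[0,0,0],-10],
    [0.35,[0,0,0],0],
  ],
)

```text
time: 44.15
ee_pos: [0.4335, -0.2465, 0.2042]
tcp_rot: [179.9, -0.1, -174.2]
wrist_force: [0.2, 0.6, 0.2]
opening: 0.0302
```

>>> drive_tool(
  plan=[
    [0.35,[0,0,-0.05],0],
    [0.35,[0,0,-0.05],0],
    [0.35,[0,0,-0.035],0],
    [0.35,[0,0,-0.012],0],
    [0.35,[0,0,0],0],
  ],
)

```text
time: 44.78
ee_pos: [0.4337, -0.2466, 0.0584]
tcp_rot: [180.0, -0.0, -174.2]
wrist_force: [-0.0, -0.3, -0.2]
opening: 0.0301
```

```bash
python3 bars.py w34
```

```text
[ 0.4337 -0.2466  0.0584] [ 1.7997e+02 -5.0000e-02 -1.7419e+02]
bar [ 269  239   26  102 2428] [ 0.4309 -0.2476  0.0874] [array([ 431.6, -247.6]), array([56. , 11.5]), np.float64(6.5)]
bar [215 266  37  63 832] [ 0.4286 -0.2686  0.0903] [array([ 436.8, -270.6]), array([35. , 17.2]), np.float64(3.8)]
bar [310 266  37  63 839] [ 0.4246 -0.2291  0.0903] [array([ 432.3, -225.4]), array([34.9, 17.2]), np.float64(7.6)]
bar [  62  278  116   30 3081] [ 0.441  -0.3254  0.0865] [array([ 439.4, -324.4]), array([15.9, 55.4]), np.float64(6.8)]
```

View pics/w34.png

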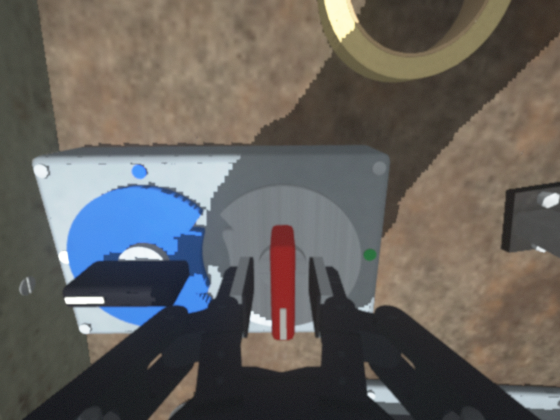

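>>> drive_tool(
  plan=[
    [0.35,[0,0,-0.003],0],
    [0,[0,0,0],0],
    [0,[0,0,0],0],
    [0,[0,0,0],0],
    [0,[0,0,0],0],
  ],
)

```text
time: 45.45
ee_pos: [0.4343, -0.246, 0.0565]
tcp_rot: [179.9, 0.1, -174.2]
wrist_force: [-1.7, 6.7, 5.6]
opening: 0.0105
```

>>> drive_tool(
  plan=[
    [0,[0,0,0],5],
    [0,[0,0,0],9],
    [0,[0,0,0],9],
    [0,[0,0,0],9],
    [0,[0,0,0],9],
  ],
)

```text
time: 46.08
ee_pos: [0.4346, -0.2464, 0.0565]
tcp_rot: [-179.9, 0.1, -133.0]
wrist_force: [0.9, 3.1, 2.9]
opening: 0.0111
```

>>> drive_tool(
  plan=[
    [0,[0,0,0],9],
    [0,[0,0,0],9],
    [0,[0,0,0],9],
    [0,[0,0,0],9],
    [0,[0,0,0],9],
    [0,[0,0,0],3.7],
    [0,[0,0,0],0],
  ],
)

```text
time: 46.95
ee_pos: [0.4352, -0.2466, 0.0565]
tcp_rot: [-179.8, -0.0, -84.5]
wrist_force: [5.0, 2.8, 2.2]
opening: 0.011
```

>>> drive_tool(
  plan=[
    [0.35,[0,0,0],0],
    [0.35,[0,0,0],0],
    [0.35,[0,0,0],0],
    [0.35,[0,0,0.04],0],
    [0.35,[0,0,0.05],0],
    [0.35,[0,0,0.06],0],
    [0.35,[0,0,0.05],0],
    [0.35,[0,0,0],0],
  ],
)

```text
time: 47.95
ee_pos: [0.435, -0.2474, 0.2597]
tcp_rot: [-179.7, -0.2, -84.6]
wrist_force: [-0.1, -0.3, -0.1]
opening: 0.03
```

```bash
python3 bars.py w35
```

```text
[ 0.435  -0.2474  0.2597] [-179.71   -0.22  -84.6 ]
bar [274  87  12  55 609] [ 0.4436 -0.327   0.0879] [array([ 443.9, -326.2]), array([11.3, 53.2]), np.float64(5.6)]
bar [276 165  11  47 504] [ 0.4351 -0.2481  0.0876] [array([ 435. , -247.8]), array([11.5, 53.2]), np.float64(5.4)]
```

View pics/w35.png

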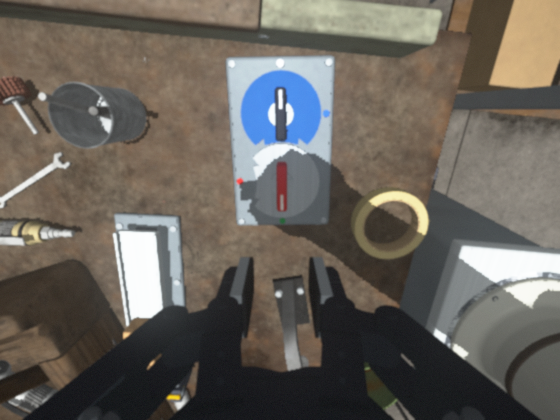

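Run:
```python
from meas import *
p,d,o=snap('top','t3'); cv2.imwrite('pics/t3c.png',cv2.resize(p[150:320,170:410,::-1],None,fx=3.3,fy=3.3,interpolation=cv2.INTER_CUBIC))
c,M=cam('top'); W=pts(c,M,d)
h=cv2.cvtColor(p,cv2.COLOR_RGB2HSV); m=(cv2.inRange(h,(8,50,110),(25,200,255))>0)&(abs(W[...,2]-.075)<.004)&(W[...,0]>.55)&(W[...,0]<.65)&(W[...,1]<.12)&(W[...,1]>-.1); print(m.sum(),W[m].min(0),W[m].max(0),rect(m,c,M,.075))
```

```text
404 [ 0.56584892 -0.01579122  0.07100348] [0.64055598 0.1090444  0.07899717] ((611.1197509765625, 45.916534423828125), (46.532386779785156, 124.9641342163086), 2.4661149978637695)
```

View pics/t3c.png

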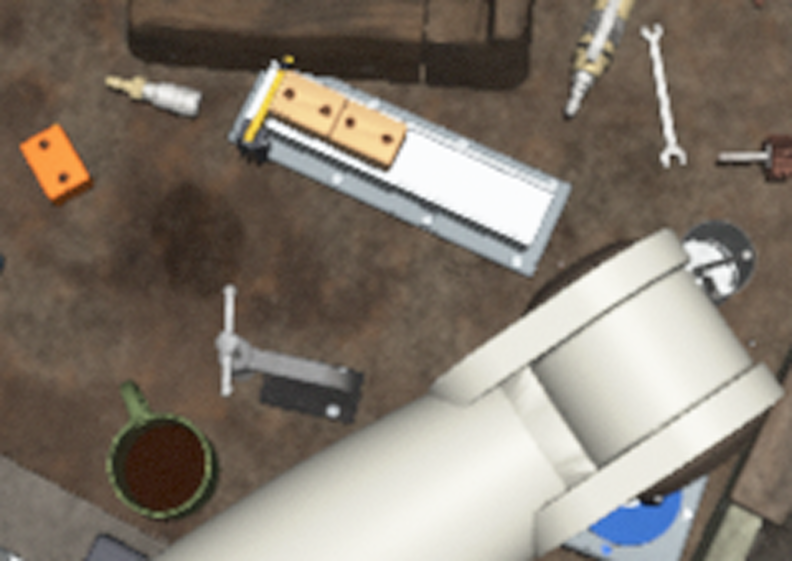

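```bash
python3 -c "
from h import *
job.job_done(); print(monitor.get_obs()['time'])"
```

```text
the job is handed in; nothing more can be done
the job is handed in; nothing more can be done
```

The feeder job is done and handed in at about 48 s of the 200 s allowed; no verdict was reported.

**What I did:**
- I turned the isolator, then the selector, clockwise to their stops, and pushed the flag down.
- I set both pale blocks lengthwise in the track; only two were present.
- I pushed the row home until the flag pushed back with about 7 N.
- I turned the selector, then the isolator, back.

**Last checks:**
- **Handles:** the bars read yaw 5.6° and 5.4° against 6.2° for the box, so both joints are about 0.01 rad from zero. I put the isolator at zero; as found it read about 3.4° (0.05 rad).
- **Row:** in the last overhead picture the flag is down, and the two blocks touch each other and the flag between the lips.
- **Bystanders:** the coupler and the tin look to be where they were.

**What disagreed or went wrong:**
- **Fingertip position:** the wrist depth image put the fingertips 12 to 28 mm behind the reported TCP, depending on opening, not 22 mm ahead of it as stated. My first grasp on the isolator therefore closed on air above the bar and turned there without moving it. I then worked from the measured offset.
- **Camera offset:** wrist views taken at different yaws differed by 1 to 2 mm on the track's position. I centred each block by its gap to the lip, seen in the same picture.

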